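Charge the wood mill, fit its bayonet lid and hold it at pulse

ROBOT

A 6-joint arm with a two-finger parallel gripper is mounted at the origin on a cart in front of the work surface, level with it; the furniture and walls round the work are solid. World frame = base frame: x ahead of the robot, y to its left, z up, the work surface at z = 0. Lengths are in mm, angles in rad, forces in N, time in s.
With the tool pointing down it reaches from about 300 to 775 mm from the base axis. Payload 14.6 kg.
Tool frame: the origin (TCP) lies midway between the tips of the shut fingers; the grasp point (between the pads) lies grasp_offset behind it (grasp_offset is the distance from the TCP to the grasp point, in mm); z points along the fingers, y is the line along which they close (so a half turn about z gives the same grasp; the last joint's range is limited). The gripper opens to 94 mm and grips with 3 to 60 N. Pads are 16 mm wide; open, the fingers measure 119 mm over their backs; the gripper's body (75 mm by 177 mm) begins 78 mm behind the grasp point.
Start: joints at [-1.198, 0.3, 1.521, -0, 1.321, -0.067], TCP at [234.159, -497.653, 175.346] pointing down, gripper open.
Joint ranges: [-3.03, 3.03], [-0.79, 2.21], [0.23, 2.52], [-1.04, 4.18], [0, 3.07], [-2.55, 2.55]. Speed limits (rad/s): [2.22, 2.22, 2.57, 3.14, 3.14, 3.14].

INTERFACE

Orientations are given as [roll, pitch, yaw] about the fixed x, y, z axes, in that order (R = Rz(yaw) Ry(pitch) Rx(roll)).
In Python, from cell import * gives the robot as it stands. The module is installed in compiled form; this text tells all that it offers.
- The arm moves only by the shell command python3 -m jog 'ROWS' [FORCE]. ROWS is JSON, a list of rows, each a list of 3 entries, a list of its own where there are three numbers: the finger opening in mm, from 0 to 94, then the shift along the tool's x, y, z in units of 50 mm (1.0 is 50 mm), then the turn about the tool's z in units of 180 degrees (1.0 is 180 degrees). In form: [[fingers, [dx, dy, dz], twist], ...]. A call has 1 to 20 rows; each row shifts and turns the commanded pose from where the row before left it, along the tool's axes as they then stand; what a row does not reach is not made up. A row lasts 1/10 s, in which the tool goes at most 50 mm and 8.59 degrees, less where a joint would pass 70% of its speed; a pose out of reach is approached as far as the arm can. A call with a number of a shift or a turn outside -1 to 1 is refused whole. A call with a gripper value outside its range is refused whole. The fingers move at their own pace and stop on an object; FORCE is the grip in N (left out, the last holds). Time passes only in rows, so rows that do not move let the fingers close. It gives the time, the measured TCP pose, the force, the opening and the grip force at its end, in the units of the state.
- read_state(): the state, without advancing time (a new reading comes with each control period).
- camera(name): name is "scene" or "top"; returns the picture (480x640x3 uint8, red, green, blue); there is no depth.
- calibration(name): a dict with "mtx" (3x3 intrinsics, pixels), "cam_to_world" (4x4, takes a point from camera to world coordinates). Camera axes: x right, y down, z forward; pixel columns grow to the right and rows downward; lengths in mm; the calibration is good to about 2 mm. A picture is of the moment at which its call begins. calibration takes no time and is no camera call.
- sign_off(): hands the job in; it is judged then, once.
Trained networks look in the newest picture that a camera, given by its name, has taken for a name from the list of things; names that differ only in an ending like _2 or _b are one class to them, and where a whole thing is asked for, a point or a joint stands for the part that bears it (a point fixed in the world has none). Each returns a list of dicts, best first, with "conf" (0 to 1); they miss things now and then, are a little off and sometimes report something else, mostly with a low value. They report only what shows in the picture. A call takes as long as a camera call.
- regions_of(camera, query): "pixels" (480x640 bool, what is visible of it) and "rect" ([centre column, centre row, width, height] in pixels, round what is visible of it).
The state is a dict: "clock": time; "joints": joint angles; "qd": joint speeds; "effort": joint torques, N m; "eef_pos": TCP position; "eef_rot": TCP orientation; "wrist_force": force on the tool from outside, world axes, zero at the start; "moment": the same for the moment, N m; "finger_gap": finger opening in mm; "finger_force": force on a finger pad.
Only numpy, scipy, OpenCV 4.12 (cv2) and the standard library are available. Lean on these libraries where they do the work, as an engineer would, in place of code of your own. Each camera call takes 0.05 s, during which the arm holds its last target. There are 200 camera calls.

TASK

Tip all six chunks of rotten oak from the scoop into the mill's bowl and set the empty scoop back down upright on the bench. Then drop the mill's lid into its two slots, turn it clockwise against the spring about half way to the lock, to the dome mark (pulse), and finish there with the lid still gripped and held at pulse: let go and the spring turns it back, and it must never be turned as far as the lock click, which would leave the mill running on its own. Leave the other things on the bench where they are.

Things in the scene. Friction and masses are not known exactly. Their poses are not given: they have to be found in the camera images.
- mill: Electric mill for rotten wood, fixed: a round white housing 136 mm across at the foot, 110 mm high, open at the top. Origin: centre of its underside, z up. The steel collar at the top (120 mm outside) has an inward flange, 4 mm thick, with an opening 92 mm across and, on the mill's +x and -x sides, a slot about 20 mm wide (reaching out to 103 mm across) for each of the lid's two lugs.
- mill_mouth (a point): Centre of the mill's mouth, on its axis at the collar's top face, 110 mm above the bench; axes as the mill's: +x and -x point at the two slots.
- mill_bowl (a point): Centre of the floor of the mill's bowl, 52 mm below the mouth; the bowl is 76 mm across at the floor and 90 mm at the top, with a small blade in the middle.
- slot_mark (a point): Narrow raised black bar on the collar's rim and outside, at the slot on the mill's -x side, 57 mm from the axis; the same again on the other side.
- pulse_mark (a point): Raised black dome on the collar's rim and outside, 0.65 rad (37 degrees) clockwise from the slot mark seen from above: where the lid's arrow points at pulse. The same again on the other side.
- lock_mark (a point): Raised black square block on the collar, 1.25 rad (72 degrees) clockwise from the slot mark: the lock, where the lid would click in. The same again on the other side.
- run_switch (a joint): Sprung run switch under the flange, pushed by the lid's lugs: 0 as the lid goes in, grows (rad) as the lid turns clockwise seen from above; it reads the lid's turn less up to 0.07 of play, about 0.58 at the dome. The spring returns the lid with 0.1 N m at 0 and 0.2 N m at 0.6. From 0.95 the lock's spring pins resist (0.6 N m); past 1.1 it clicks in and stays.
- lid: The mill's grey lid, right way up on the bench: plug 87 mm across and 12 mm high; cap disc 108 mm across, 12 to 17 mm up; on it an upright grip bar 64 x 14 mm, up to 42.5 mm. Origin: centre of the plug's underside (12 mm below the mouth when seated); x runs along the bar, with two lugs (14 mm wide, 99 mm over both) and black arrow tips at +x and -x; a half turn makes no difference. About 0.12 kg.
- scoop: Cast aluminium hand scoop, 200 mm long, with six chunks of wood in it. Origin: under the middle of its floor; +x towards the pouring lip, z up. Trough 80 mm long, 54 mm wide inside, floor 3 mm, walls 40 mm high; at +x a ramp rises at 20 degrees to the open lip. Handle: a bar 16 x 16 mm from x = -40 to -121 mm, 16 to 32 mm up. About 0.10 kg.
- scoop_handle (a point): Point on the scoop's handle where it is best gripped across (16 mm), 70 mm behind the scoop's origin (-x) and 24 mm above its underside.
- scoop_lip (a point): Middle of the scoop's pouring lip, 78 mm ahead (+x) of the scoop's origin and 17 mm above its underside; the lip is 54 mm wide.
- dropper: Bystander: small brown dropper bottle, 33 mm across, 102 mm high; origin under its middle.
- hygrometer: Bystander: grey dial hygrometer, a puck 60 mm across and 19 mm high; origin under its middle.
- label_roll: Bystander: roll of blank labels, 55 mm across and 25 mm high; origin under its middle.
- chunk_0_mid (a point): Middle of one of the six chunks of rotten oak in the scoop, each about 20 x 16 x 14 mm, 11 g.
- chunk_1_mid (a point): Middle of one of the six chunks of rotten oak in the scoop, each about 20 x 16 x 14 mm, 11 g.
- chunk_2_mid (a point): Middle of one of the six chunks of rotten oak in the scoop, each about 20 x 16 x 14 mm, 11 g.
- chunk_3_mid (a point): Middle of one of the six chunks of rotten oak in the scoop, each about 20 x 16 x 14 mm, 11 g.
- chunk_4_mid (a point): Middle of one of the six chunks of rotten oak in the scoop, each about 20 x 16 x 14 mm, 11 g.
- chunk_5_mid (a point): Middle of one of the six chunks of rotten oak in the scoop, each about 20 x 16 x 14 mm, 11 g.

How it is judged (in metres and radians):
On the way, in this order (a step that is already met when the one before it is completed fails the run):
1. all six chunks lie in the mill's bowl (horizontal distance between each of chunk_0_mid, chunk_1_mid, chunk_2_mid, chunk_3_mid, chunk_4_mid, chunk_5_mid and mill_mouth below 0.046 m and z of chunk_0_mid in the frame of mill_mouth between -0.056 and -0.01 m and z of chunk_1_mid in the frame of mill_mouth between -0.056 and -0.01 m and z of chunk_2_mid in the frame of mill_mouth between -0.056 and -0.01 m and z of chunk_3_mid in the frame of mill_mouth between -0.056 and -0.01 m and z of chunk_4_mid in the frame of mill_mouth between -0.056 and -0.01 m and z of chunk_5_mid in the frame of mill_mouth between -0.056 and -0.01 m), for 0.2 s.
2. the empty scoop stands upright on the bench, let go (angle between scoop's own z axis and vertical below 0.12 rad and height (world z) of scoop between -0.004 and 0.008 m and contact force between scoop and the fingers below 0.1 N and linear speed of scoop below 0.03 m/s), for 0.2 s.
3. the lid sits fully down in the mill's mouth, not yet turned (horizontal distance between lid and mill_mouth below 0.006 m and z of lid in the frame of mill_mouth between -0.016 and -0.0095 m and angle between lid's own z axis and vertical below 0.06 rad and value of joint run_switch below 0.25 rad), for 0.1 s.
At the end, for the whole second after the job is handed in: All chunks in the bowl; scoop upright on the bench (0.12 rad), untouched; lid seated (cap within 2.5 mm of the collar, centred to 6 mm, level to 0.06 rad), turned so the run switch stays at 0.40 to 0.80 rad, held there by the fingers (over 3 N on the lid) (all of step 1 and all of step 2 and horizontal distance between lid and mill_mouth below 0.006 m and z of lid in the frame of mill_mouth between -0.016 and -0.0095 m and angle between lid's own z axis and vertical below 0.06 rad and value of joint run_switch between 0.4 and 0.8 rad and contact force between lid and the fingers above 3 N); the arm keeps its last pose, push and grip.
It fails at once if the lid is turned as far as the lock click (run switch past 0.95 rad) (value of joint run_switch above 0.95 rad).
It fails at once if a bystander (dropper bottle, hygrometer or label roll) is pushed more than 40 mm away or the dropper bottle knocked over (distance of any of dropper, hygrometer, label_roll from where it was at the start of the episode above 0.04 m or angle between dropper's own z axis and vertical above 0.6 rad).
It also fails if it takes over 72 s, if anything falls off the work surface, if the arm or the gripper's body presses on something with over 40 N, if the wrist force passes 120 N, or if a joint passes its speed limit or range.

## Working session

There is one attempt and no reset: what is moved stays moved. The work goes in short steps, Python scripts to look and compute and a shell command to move; the robot and the scene stay as the last step left them, time stands still between calls to the robot, and variables do not carry over. Pictures are saved under pics/ and viewed, at most 10 in all, crops included, and the job is handed in when it is done.

```bash
mkdir -p pics; cat > h.py <<'E'
from cell import *
import numpy as np, cv2
def P(name):
    c=calibration(name); K=np.array(c["mtx"]); T=np.linalg.inv(np.array(c["cam_to_world"])); return K@T[:3]
def tri(pa,pb,a="scene",b="top"):
    X=cv2.triangulatePoints(P(a),P(b),np.array(pa,float).reshape(2,1),np.array(pb,float).reshape(2,1)); return (X[:3]/X[3]).ravel()
def plane(name,px,z):
    c=calibration(name); K=np.array(c["mtx"]); T=np.array(c["cam_to_world"])
    d=T[:3,:3]@np.linalg.solve(K,[px[0],px[1],1]); o=T[:3,3]; return o+d*(z-o[2])/d[2]
def proj(name,X):
    v=P(name)@np.append(X,1); return v[:2]/v[2]
def save(name,f): 
    im=camera(name); cv2.imwrite("pics/"+f,im[:,:,::-1]); return im
E
python3 - <<'E'
from h import *
np.set_printoptions(precision=1,suppress=True)
s=read_state(); print({k:np.round(v,3) for k,v in s.items()})
for n in("scene","top"):
    save(n,n+"0.png"); print(n,np.array(calibration(n)["cam_to_world"])[:3,3])
    for q in "mill lid scoop scoop_handle scoop_lip slot_mark pulse_mark lock_mark dropper hygrometer label_roll".split():
        r=regions_of(n,q); print(q,[(round(d["conf"],2),np.round(d["rect"]).tolist()) for d in r[:3]])
E
```

```text
{'clock': np.float64(0.0), 'joints': array([-1.2,  0.3,  1.5, -0. ,  1.3, -0.1]), 'qd': array([ 0., -0., -0.,  0.,  0.,  0.]), 'effort': array([  0. , -53.2, -35.3,   0.1,   0. ,  -0. ]), 'eef_pos': array([ 234.1, -497.4,  174.8]), 'eef_rot': array([-3.1, -0. ,  0.4]), 'wrist_force': array([-0.4, -0.3, -0.1]), 'moment': array([0., 0., 0.]), 'finger_force': np.float64(0.0), 'finger_gap': np.float64(94.25)}
scene [-33.8 602.3 554.4]
mill [(0.59, [297.0, 273.0, 76.0, 87.0])]
lid [(0.58, [252.0, 381.0, 74.0, 50.0])]
scoop [(0.95, [434.0, 260.0, 96.0, 39.0]), (0.7, [299.0, 273.0, 80.0, 88.0])]
scoop_handle [(0.63, [437.0, 263.0, 97.0, 42.0])]
scoop_lip [(0.7, [432.0, 260.0, 96.0, 37.0])]
slot_mark [(0.8, [299.0, 275.0, 72.0, 87.0])]
pulse_mark [(0.64, [299.0, 274.0, 72.0, 86.0])]
lock_mark [(0.73, [298.0, 273.0, 72.0, 87.0])]
dropper [(0.61, [241.0, 256.0, 18.0, 46.0]), (0.58, [298.0, 271.0, 78.0, 88.0])]
hygrometer [(0.57, [371.0, 327.0, 34.0, 24.0]), (0.44, [299.0, 274.0, 73.0, 89.0])]
label_roll [(0.97, [356.0, 230.0, 22.0, 16.0])]
top [ 497.7    2.2 1015.4]
mill [(0.61, [304.0, 221.0, 64.0, 66.0])]
lid [(0.81, [215.0, 275.0, 45.0, 46.0]), (0.38, [407.0, 281.0, 8.0, 6.0])]
scoop [(0.76, [414.0, 282.0, 28.0, 89.0]), (0.51, [423.0, 180.0, 29.0, 22.0])]
scoop_handle []
scoop_lip [(0.91, [415.0, 281.0, 30.0, 89.0])]
slot_mark [(0.69, [304.0, 221.0, 60.0, 61.0])]
pulse_mark [(0.89, [306.0, 220.0, 61.0, 63.0]), (0.72, [418.0, 269.0, 3.0, 7.0])]
lock_mark [(0.82, [303.0, 223.0, 67.0, 64.0]), (0.51, [290.0, 162.0, 19.0, 15.0])]
dropper [(0.48, [290.0, 162.0, 17.0, 19.0])]
hygrometer [(0.64, [310.0, 294.0, 20.0, 23.0]), (0.44, [424.0, 180.0, 30.0, 24.0])]
label_roll [(0.66, [415.0, 282.0, 33.0, 87.0]), (0.42, [418.0, 271.0, 2.0, 9.0])]
```

```bash
python3 - <<'E'
import cv2
t=cv2.imread("pics/top0.png")[135:335,185:451]; cv2.imwrite("pics/topc.png",cv2.resize(t,None,fx=3,fy=3,interpolation=cv2.INTER_CUBIC))
t=cv2.imread("pics/scene0.png")[215:415,205:491]; cv2.imwrite("pics/scenec.png",cv2.resize(t,None,fx=2.8,fy=2.8,interpolation=cv2.INTER_CUBIC))
E
```

```text
(no output)
```

View pics/topc.png

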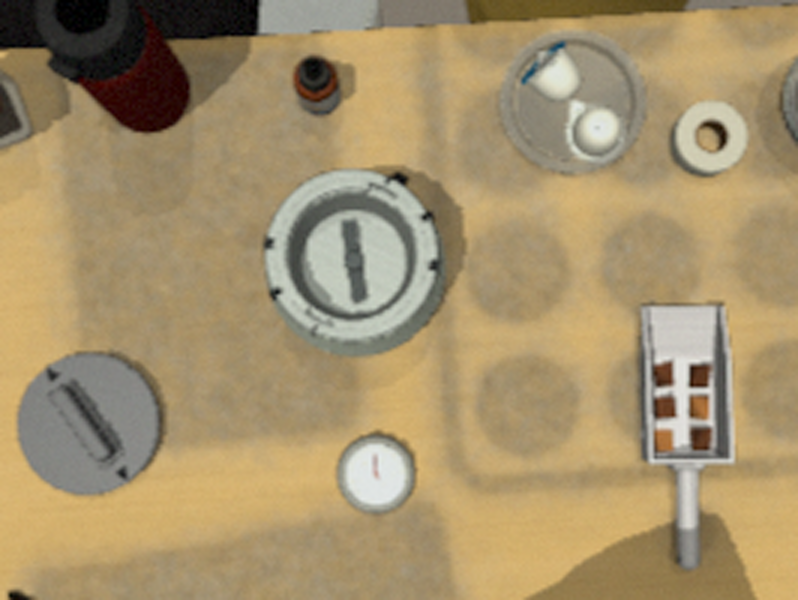

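View pics/scenec.png

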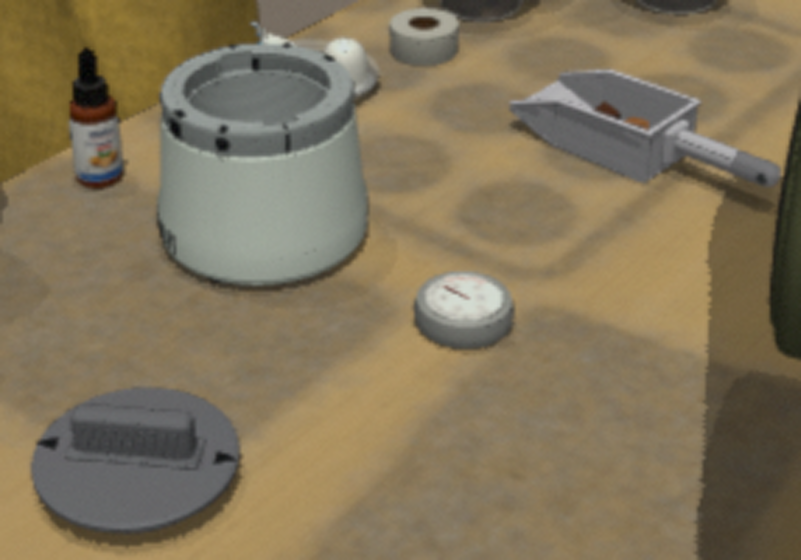

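The top crop shows mill (353,260), lid (90,423) with arrows (53,373)/(123,473), scoop (688,390) with handle end (688,565), hygrometer (375,472), roll (710,138), dropper (317,85). The scene crop shows the near slot bar at (288,135), dome (222,140) and lock (177,120). Next, refine these numerically.

```bash
python3 - <<'E'
from h import *
import cell
np.set_printoptions(precision=1,suppress=True)
print([ (n,getattr(cell,n)) for n in dir(cell) if 'offset' in n], read_state()["eef_rot"])
im={n:np.mean([camera(n).astype(float) for _ in range(4)],axis=0).astype(np.uint8) for n in("scene","top")}
for n in im:
    cv2.imwrite(f"pics/avg_{n}.png",im[n][:,:,::-1])
def blobs(n,x0,y0,w,h,th):
    g=cv2.cvtColor(im[n],cv2.COLOR_RGB2GRAY)[y0:y0+h,x0:x0+w].astype(float)
    k,l,st,c=cv2.connectedComponentsWithStats((g<th).astype(np.uint8))
    for i in range(1,k):
        m=l==i; m=cv2.dilate(m.astype(np.uint8),np.ones((3,3)))>0
        wt=np.clip(110-g,0,None)*m; yy,xx=np.mgrid[:h,:w]
        c=np.array([(wt*xx).sum(),(wt*yy).sum()])/wt.sum()+[x0,y0]
        print(n,st[i,4],c,plane(n,c,110) if y0<268 else plane(n,c,17))
blobs("top",270,188,66,68,60)
blobs("top",190,250,50,52,50)
blobs("scene",255,220,85,60,45)
blobs("scene",210,350,85,60,45)
for n,q,z in(("top","lid",17),("top","lid",15),("scene","lid",15),("top","hygrometer",19)):
    m=regions_of(n,q)[0]["pixels"]; yy,xx=np.nonzero(m); c,_,_=e=cv2.fitEllipse(max(cv2.findContours(m.astype(np.uint8),0,1)[0],key=len)); print(q,n,e,plane(n,c,z),plane(n,(xx.mean(),yy.mean()),z))
for c,z in(((645,305),17),((725,305),17),((650,463),40),((735,463),40),((688,565),24),((684,470),32)):
    print("scoop",plane("top",(185+c[0]/3,135+c[1]/3),z))
t=np.hstack([cv2.resize(im["top"][222:332,380:450],None,fx=5,fy=5,interpolation=2),cv2.resize(im["top"][185:259,266:341],(450,550),interpolation=2)])
cv2.imwrite("pics/z1.png",t[:,:,::-1]); print(t.shape)
E
```

```text
[('grasp_offset', 18.8)] [-3.1 -0.   0.4]
top 13 [317.7 193.9] [649.4   4.3 110. ]
top 5 [327.8 206.4] [623.2 -16.5 110. ]
top 3 [273.9 215.7] [604.1  95.4 110. ]
top 6 [329.9 223.1] [588.3 -20.7 110. ]
top 5 [276.  232.4] [569.2  90.8 110. ]
top 2 [201.9 259.6] [513.5 243.4 110. ]
top 1 [209. 266.] [500.3 228.6 110. ]
top 1 [210.1 267.9] [496.3 226.2 110. ]
top 2 [212.1 270.4] [491.1 222.2 110. ]
top 1 [214. 273.] [485.8 218.2 110. ]
top 1 [216.9 277. ] [477.7 212.  110. ]
top 2 [219.5 280.5] [470.4 206.7 110. ]
top 2 [221.9 284.4] [462.4 201.6 110. ]
top 2 [225.4 292.4] [446.1 194.2 110. ]
scene 7 [295.8 237.3] [617.1  16.3 110. ]
scene 2 [268.5 255.2] [602.8  93.  110. ]
scene 14 [267.2 260.2] [591.5 105.6 110. ]
scene 1 [284.1 261. ] [568.5  88.5 110. ]
scene 12 [283.8 266.2] [556.1 100.5 110. ]
scene 11 [222.3 372.8] [514.3 266.9  17. ]
scene 11 [283.9 378. ] [439.6 212.7  17. ]
lid top ((420.94671630859375, 180.42315673828125), (22.343416213989258, 25.12857437133789), 56.220951080322266) [ 695.8 -233.1   17. ] [ 695.8 -233.    17. ]
lid top ((420.94671630859375, 180.42315673828125), (22.343416213989258, 25.12857437133789), 56.220951080322266) [ 696.2 -233.6   15. ] [ 696.2 -233.4   15. ]
lid scene ((253.03518676757812, 378.8815612792969), (50.42090606689453, 73.9823226928711), 81.38542938232422) [472.8 243.   15. ] [472.9 243.   15. ]
hygrometer top ((310.4793701171875, 292.50592041015625), (24.828079223632812, 25.422443389892578), 112.9240493774414) [440.1  21.4  19. ] [440.1  21.4  19. ]
scoop [ 566.2 -183.1   17. ]
scoop [ 566. -244.   17.]
scoop [ 447.7 -180.9   40. ]
scoop [ 447.5 -243.6   40. ]
scoop [ 371.  -211.2   24. ]
scoop [ 442.  -207.6   32. ]
(550, 800, 3)
```

View pics/z1.png

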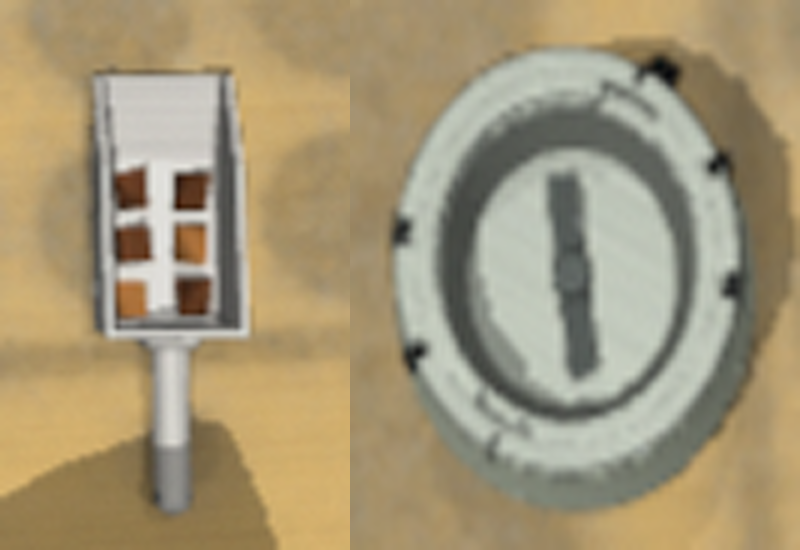

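The dome and lock pairs agree on a mill centre of (596.2, 37.2) and a slot yaw of -26.1°. The lid is at (477.6, 240.5) with yaw 36.1°, matching in both views. The scoop origin is about (489, -212.5) with yaw about 0, so the handle grip is at x 419.

```bash
cat >> h.py <<'E'
def go(x,y,z,yaw_deg):
    "TCP target -> remaining shift in tool axes (units of 50 mm, after twisting) and twist (units of 180 deg)"
    from scipy.spatial.transform import Rotation as R
    s=read_state(); y0=np.degrees(s["eef_rot"][2]); tw=-((yaw_deg-y0+180)%360-180)
    Rt=R.from_euler("xyz",s["eef_rot"]).as_matrix(); d=np.array([x,y,z])-s["eef_pos"]
    R2=R.from_euler("z",-tw,degrees=True).as_matrix()@Rt
    print("t %.2f pos %s rot %s F %s M %s gap %.1f ff %.1f j %s"%(s["clock"],np.round(s["eef_pos"],1),np.round(np.degrees(s["eef_rot"]),2),np.round(s["wrist_force"],1),np.round(s["moment"],2),s["finger_gap"],s["finger_force"],np.round(s["joints"],2)))
    print("  twist %.4f (%.1f deg) shift after twist %s"%(tw/180,tw,np.round(R2.T@d/50,3)))
E
python3 -c "
from h import *
go(419,-212.5,80,0)"
```

```text
t 1.80 pos [ 234.1 -497.6  175.3] rot [-180.    -0.    25.2] F [ 0.3 -0.6 -0.1] M [ 0.04  0.03 -0.01] gap 94.2 ff 0.0 j [-1.2   0.3   1.52  0.    1.32 -0.07]
  twist 0.1400 (25.2 deg) shift after twist [ 3.697 -5.703  1.907]
```

```bash
python3 -m jog '[[94,[0,0,0],0.035],[94,[0,0,0],0.035],[94,[0,0,0],0.035],[94,[0,0,0],0.035],[94,[0.37,-0.57,0.19],0],[94,[0.37,-0.57,0.19],0],[94,[0.37,-0.57,0.19],0],[94,[0.37,-0.57,0.19],0],[94,[0.37,-0.57,0.19],0],[94,[0.37,-0.57,0.19],0],[94,[0.37,-0.57,0.19],0],[94,[0.37,-0.57,0.19],0],[94,[0.37,-0.57,0.19],0],[94,[0.37,-0.57,0.19],0],[94,[0,0,0],0],[94,[0,0,0],0]]'; python3 -c "
from h import *
go(419,-212.5,5.5,0)"
```

```text
clock: 3.4
eef_pos: [419.3, -212.5, 80.4]
eef_rot: [3.142, 0.0, 0.001]
wrist_force: [-0.2, -0.9, -0.2]
finger_gap: 94.1
finger_force: 0.0
t 3.40 pos [ 419.3 -212.5   80.4] rot [1.8e+02 1.0e-02 8.0e-02] F [-0.2 -0.9 -0.2] M [ 0.   -0.    0.09] gap 94.1 ff 0.0 j [-0.55  0.23  1.85 -0.    1.06  1.02]
  twist 0.0005 (0.1 deg) shift after twist [-6.000e-03  1.000e-03  1.498e+00]
```

Good tracking. Descend, grip firmly and lift a little.

```bash
python3 -m jog '[[94,[0,0,0.4],0],[94,[0,0,0.4],0],[94,[0,0,0.4],0],[94,[0,0,0.2],0],[94,[0,0,0.1],0],[50,[0,0,0],0],[30,[0,0,0],0],[0,[0,0,0],0],[0,[0,0,0],0],[0,[0,0,0],0],[0,[0,0,0],0],[0,[0,0,0],0]]' 55; python3 -c "
from h import *
go(419,-212.5,60,0)"
```

```text
clock: 4.6
eef_pos: [419.2, -212.7, 5.4]
eef_rot: [3.142, -0.0, 0.0]
wrist_force: [0.2, -0.7, -0.2]
finger_gap: 41.6
finger_force: 0.0
t 4.60 pos [ 419.2 -212.7    5.4] rot [180.  -0.   0.] F [ 0.2 -0.7 -0.2] M [ 0.04 -0.01  0.04] gap 41.6 ff 0.0 j [-0.55  0.35  1.9  -0.    0.89  1.02]
  twist 0.0000 (0.0 deg) shift after twist [-0.004 -0.003 -1.092]
```

```bash
python3 -m jog '[[0,[0,0,0],0],[0,[0,0,0],0],[0,[0,0,0],0],[0,[0,0,0],0],[0,[0,0,0],0],[0,[0,0,0],0],[0,[0,0,-0.1],0],[0,[0,0,-0.2],0],[0,[0,0,-0.3],0],[0,[0,0,-0.4],0],[0,[0,0,-0.4],0],[0,[0,0,-0.4],0],[0,[0,0,-0.2],0],[0,[0,0,0],0],[0,[0,0,0],0]]' 55; python3 -c "
from h import *
save('scene','s1.png'); im=cv2.imread('pics/s1.png')[180:330,340:540]; cv2.imwrite('pics/s1c.png',cv2.resize(im,None,fx=3,fy=3,interpolation=2))
go(419,-212.5,60,0)"
```

```text
clock: 6.1
eef_pos: [418.9, -212.5, 104.9]
eef_rot: [-3.141, 0.0, -0.0]
wrist_force: [-0.3, -0.3, 0.2]
finger_gap: 0.5
finger_force: 0.0
t 6.15 pos [ 418.8 -212.4  104.6] rot [-1.7996e+02  6.0000e-02 -0.0000e+00] F [ 0.7  0.4 -0.5] M [ 0.03 -0.02  0.07] gap 0.1 ff 0.0 j [-0.55  0.2   1.82  0.    1.12  1.02]
  twist -0.0000 (-0.0 deg) shift after twist [0.005 0.002 0.891]
```

View pics/s1c.png

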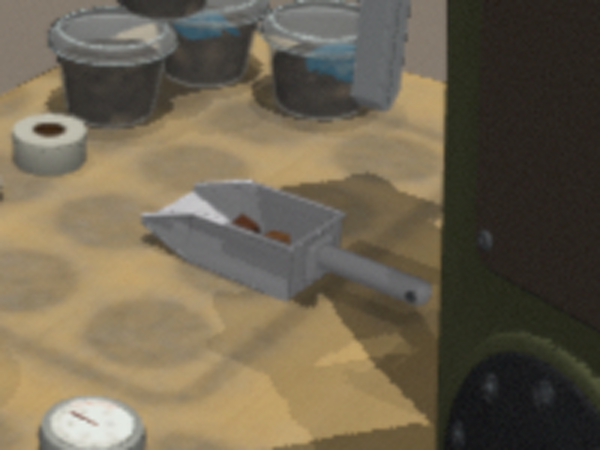

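The scoop still lies on the bench in the same place: the lift came before the fingers had shut. Open, go back down and give them time.

```bash
python3 -m jog '[[60,[0,0,0],0],[60,[0,0,0],0],[60,[0,0,0],0],[60,[0,0,0],0],[60,[0,0,0],0],[60,[0,0,0.4],0],[60,[0,0,0.4],0],[60,[0,0,0.4],0],[60,[0,0,0.4],0],[60,[0,0,0.3],0],[60,[0,0,0.1],0],[40,[0,0,0],0],[0,[0,0,0],0],[0,[0,0,0],0],[0,[0,0,0],0],[0,[0,0,0],0],[0,[0,0,0],0],[0,[0,0,0],0],[0,[0,0,0],0],[0,[0,0,0],0]]' 55; python3 -m jog '[[0,[0,0,0],0],[0,[0,0,0],0],[0,[0,0,0],0],[0,[0,0,0],0]]' 55
```

```text
clock: 8.15
eef_pos: [419.2, -212.7, 5.3]
eef_rot: [-3.142, 0.0, -0.0]
wrist_force: [0.4, 0.4, 0.1]
finger_gap: 0.3
finger_force: 0.0
clock: 8.55
eef_pos: [419.2, -212.7, 5.3]
eef_rot: [-3.142, 0.0, -0.0]
wrist_force: [-0.8, 0.7, -0.7]
finger_gap: 0.3
finger_force: 0.0
```

```bash
python3 -c "
from h import *
a=save('top','t2.png')[200:350,340:500]; b=save('scene','s2.png')[200:350,360:520]
cv2.imwrite('pics/c2.png',cv2.resize(np.hstack([a,b])[:,:,::-1],None,fx=2.5,fy=2.5,interpolation=2))
print(proj('top',(419,-212.5,24)),proj('scene',(419,-212.5,24)),proj('scene',(368,-212,24)),proj('scene',(567,-212,17)))"
```

```text
[414.58590931 301.77113606] [457.39821675 268.4304596 ] [481.47617348 277.95223562] [394.62833257 247.21145474]
```

View pics/c2.png

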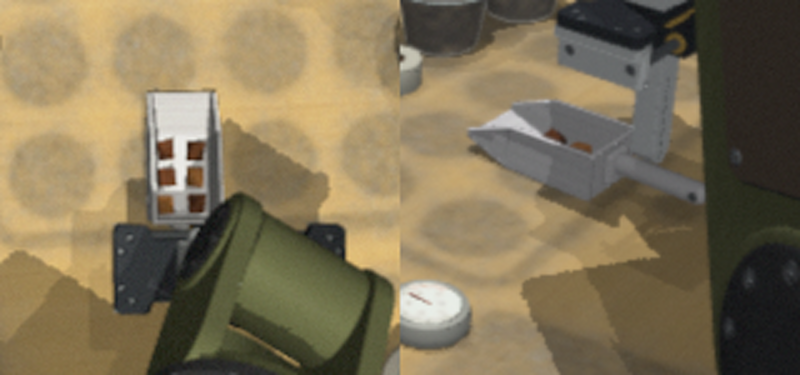

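```bash
python3 -c "
from h import *
for y in(-190,-212.7,-240):
  for z in(5,24,40,80): print(y,z,proj('scene',(419,y,z)))
im=cv2.imread('pics/s2.png')[200:300,400:520]; cv2.imwrite('pics/c3.png',cv2.resize(im,None,fx=6,fy=6,interpolation=2))"; python3 -m jog '[[0,[0,0,0],0]]'; python3 -m jog '[[94,[0,0,0],0],[94,[0,0,0],0],[94,[0,0,0],0],[94,[0,0,0],0],[94,[0,0,0],0]]'
```

```text
-190 5 [449.95077562 281.61063832]
-190 24 [450.83479916 272.93688626]
-190 40 [451.59120837 265.51524469]
-190 80 [453.53178481 246.4749386 ]
-212.7 5 [456.52751172 276.9867203 ]
-212.7 24 [457.45576795 268.39094509]
-212.7 40 [458.2498531  261.03761175]
-212.7 80 [460.28636473 242.17924532]
-240 5 [464.20670265 271.58769732]
-240 24 [465.18465675 263.08430872]
-240 40 [466.02104557 255.81184153]
-240 80 [468.16516107 237.16858694]
clock: 8.75
eef_pos: [419.2, -212.6, 5.4]
eef_rot: [3.142, -0.0, -0.0]
wrist_force: [-0.2, 0.7, -0.6]
finger_gap: 0.5
finger_force: 0.0
clock: 9.25
eef_pos: [419.2, -212.7, 5.4]
eef_rot: [3.142, -0.0, -0.0]
wrist_force: [-0.4, 0.1, -0.1]
finger_gap: 36.7
finger_force: 0.0
```

View pics/c3.png

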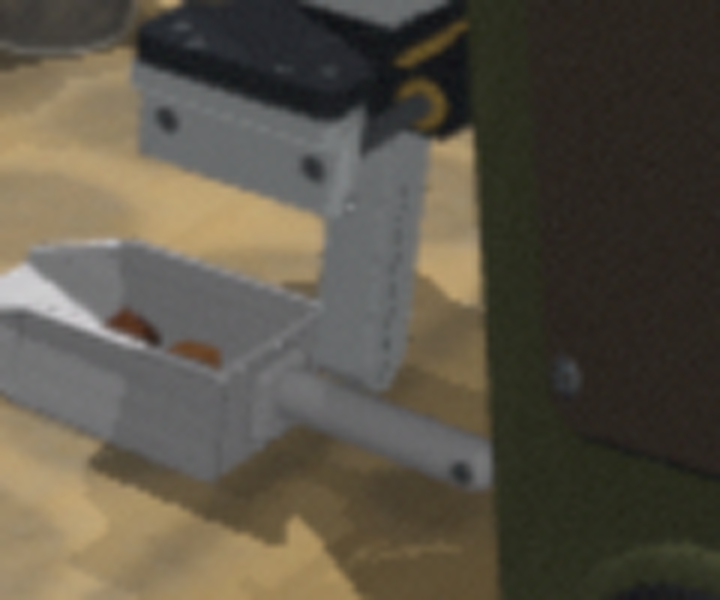

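The shut fingers appear above or behind the handle, not around it. I'll overlay the predicted fingertip corners on a fresh picture to see how the true tip differs.

```bash
python3 -c "
from h import *
go(419,-212.5,5,0)
s=read_state(); g=s['finger_gap']/2; e=s['eef_pos']
a=save('scene','s3.png').copy(); a=cv2.resize(a[200:300,400:520],None,fx=6,fy=6,interpolation=2)
for sx in(-8,8):
  for yy,col in((g,(255,0,0)),(g+12.5,(255,120,0)),(-g,(0,0,255)),(-g-12.5,(0,200,255))):
    for z in (0,40):
      p=proj('scene',e+[sx,yy,z]); p=tuple(int(v) for v in ((p-[400,200])*6+3)); cv2.circle(a,p,4,col,-1 if z==0 else 1)
cv2.imwrite('pics/c4.png',a[:,:,::-1])"
```

```text
t 9.25 pos [ 419.2 -212.7    5.4] rot [180.  -0.  -0.] F [-0.4  0.1 -0.1] M [0.03 0.02 0.01] gap 36.7 ff 0.0 j [-0.55  0.35  1.9   0.    0.89  1.02]
  twist -0.0000 (-0.0 deg) shift after twist [-0.004 -0.003  0.007]
```

View pics/c4.png

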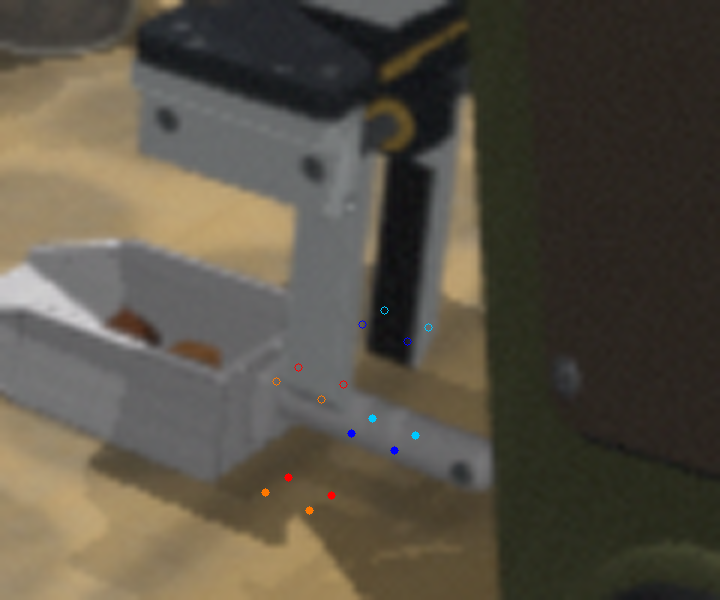

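The gripper in the picture has its tips about 30 mm higher than reported (predicted tips at crop rows 433–510, seen at about 350–390). Probe downward gently and watch the force.

```bash
python3 -m jog '[[60,[0,0,0],0],[60,[0,0,0],0],[60,[0,0,0.04],0],[60,[0,0,0.04],0],[60,[0,0,0.03],0],[60,[0,0,0],0]]'; python3 -c "
from h import *
go(419,-212.5,-26,0)"
```

```text
clock: 9.9
eef_pos: [419.0, -212.6, -0.4]
eef_rot: [-3.141, 0.0, -0.0]
wrist_force: [0.5, 0.2, -0.2]
finger_gap: 60.1
finger_force: 0.0
t 9.90 pos [ 4.190e+02 -2.126e+02 -4.000e-01] rot [-1.7999e+02  2.0000e-02 -0.0000e+00] F [ 0.5  0.2 -0.2] M [0.03 0.01 0.04] gap 60.1 ff 0.0 j [-0.55  0.36  1.9   0.    0.88  1.02]
  twist -0.0000 (-0.0 deg) shift after twist [-0.    -0.001  0.511]
```

```bash
python3 -m jog '[[60,[0,0,0.04],0],[60,[0,0,0.04],0],[60,[0,0,0.04],0],[60,[0,0,0],0]]' | grep -E "pos|force"; python3 -m jog '[[60,[0,0,0.04],0],[60,[0,0,0.04],0],[60,[0,0,0.04],0],[60,[0,0,0],0]]'| grep -E "pos|force"; python3 -m jog '[[60,[0,0,0.04],0],[60,[0,0,0.04],0],[60,[0,0,0],0]]'| grep -E "pos|force"
```

```text
eef_pos: [419.0, -212.6, -6.5]
wrist_force: [-0.1, -0.2, -0.1]
finger_force: 0.0
eef_pos: [419.0, -212.6, -12.5]
wrist_force: [0.8, -0.3, -0.1]
finger_force: 0.0
eef_pos: [419.0, -212.6, -16.4]
wrist_force: [-0.0, -0.5, 0.3]
finger_force: 0.0
```

No contact at a reported -16, so the reported TCP height is biased. Keep going to find the bench itself.

```bash
python3 -m jog '[[60,[0,0,0.04],0],[60,[0,0,0.04],0],[60,[0,0,0.04],0],[60,[0,0,0],0]]' | grep -E "pos|force"; for i in 1 2; do python3 -m jog '[[60,[0,0,0.02],0],[60,[0,0,0.02],0],[60,[0,0,0],0]]'| grep -E "pos|wrist"; done; python3 -c "
from h import *
np.set_printoptions(precision=1,suppress=True)
go(419,-212.5,5,0)
s=read_state(); e=s['eef_pos']
im=save('top','t4.png'); a=save('scene','s4.png'); cv2.imwrite('pics/c5.png',np.hstack([cv2.resize(a[200:300,400:500],(500,500),interpolation=2),cv2.resize(im[260:360,390:450],(300,500),interpolation=2)])[:,:,::-1])"
```

```text
eef_pos: [419.0, -212.6, -22.4]
wrist_force: [0.0, 0.5, 0.3]
finger_force: 0.0
eef_pos: [419.1, -212.6, -24.3]
wrist_force: [-0.5, -0.3, 0.5]
eef_pos: [419.1, -212.6, -26.3]
wrist_force: [0.1, -0.8, 0.5]
t 12.00 pos [ 419.1 -212.6  -26.3] rot [-180.    0.   -0.] F [ 0.1 -0.8  0.5] M [ 0.1  0.  -0. ] gap 59.7 ff 0.0 j [-0.6  0.4  1.9  0.   0.8  1. ]
  twist -0.0000 (-0.0 deg) shift after twist [-0.  -0.  -0.6]
```

View pics/c5.png

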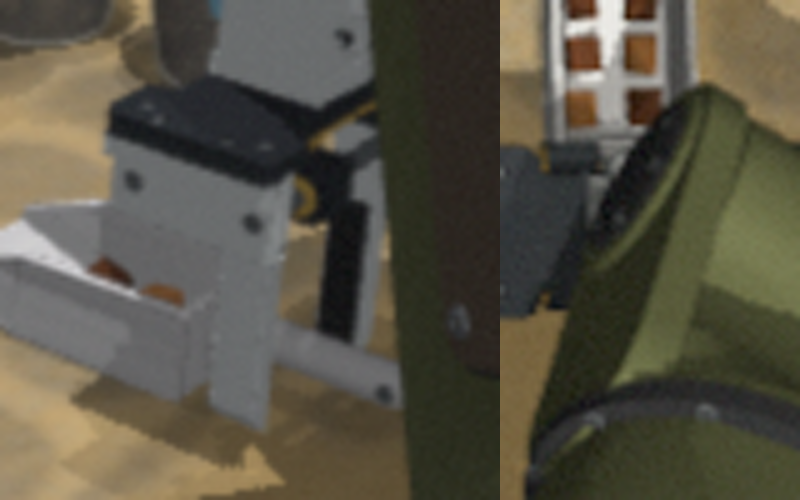

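Now the near fingertip (crop 240,420) stands close to the bench and the fingers straddle the handle. So true height ≈ reported + 31 mm. Grip here.

```bash
python3 -m jog '[[0,[0,0,0],0],[0,[0,0,0],0],[0,[0,0,0],0],[0,[0,0,0],0],[0,[0,0,0],0],[0,[0,0,0],0],[0,[0,0,0],0],[0,[0,0,0],0],[0,[0,0,0],0]]' 55;  python3 -m jog '[[0,[0,0,-0.1],0],[0,[0,0,-0.2],0],[0,[0,0,-0.3],0],[0,[0,0,0],0]]' 55; python3 -c "
from h import *
go(419,-212.5,100,0); save('scene','s5.png');save('top','t5.png')
for n in('scene','top'):
  for q in('scoop',): print(n,q,[(round(d['conf'],2),np.round(d['rect'],1)) for d in regions_of(n,q)[:2]])"
```

```text
clock: 13.0
eef_pos: [419.2, -212.7, -26.1]
eef_rot: [3.142, -0.0, -0.0]
wrist_force: [0.7, 0.2, 0.5]
finger_gap: 15.3
finger_force: 54.9
clock: 13.4
eef_pos: [420.2, -213.3, 5.9]
eef_rot: [3.14, -0.003, -0.0]
wrist_force: [-0.3, -0.6, -1.5]
finger_gap: 15.7
finger_force: 54.9
t 13.40 pos [ 420.2 -213.3    5.9] rot [ 1.799e+02 -1.600e-01 -0.000e+00] F [-0.3 -0.6 -1.5] M [0.05 0.08 0.  ] gap 15.7 ff 54.9 j [-0.55  0.35  1.9  -0.    0.89  1.02]
  twist -0.0000 (-0.0 deg) shift after twist [-0.018 -0.012 -1.883]
scene scoop [(0.82, array([435.3, 245.8,  99.2,  40.2])), (0.57, array([298.1, 274.5,  75.6,  87.8]))]
top scoop [(0.69, array([418. , 260.9,  32.2,  50.6]))]
```

Gripped (54.9 N, 15.7 mm) and lifted. Carry the scoop up and over to the mill: grip x 490, y 37, grasp height about 175 (reported 125).

```bash
python3 -m jog '[[0,[0,0,-0.1],0],[0,[0,0,-0.2],0],[0,[0,0,-0.35],0],[0,[0,0,-0.45],0],[0,[0,0,-0.45],0],[0,[0,0,-0.4],0],[0,[0,0,-0.3],0],[0,[0,0,-0.15],0],[0,[0,0,0],0]]'|grep pos;  python3 -m jog '[[0,[0.03,-0.1],0]]' 2>&1 | tail -1; python3 -c "
from h import *
go(490,37.2,125,0)"
```

```text
eef_pos: [419.5, -212.8, 124.8]
$[0][1]: bad value
t 14.50 pos [ 419.5 -212.8  124.8] rot [ 1.7995e+02 -8.0000e-02 -0.0000e+00] F [-0.1 -0.3 -2.1] M [ 0.05  0.09 -0.01] gap 15.5 ff 54.9 j [-0.55  0.17  1.8   0.    1.17  1.02]
  twist -0.0000 (-0.0 deg) shift after twist [ 1.41  -5.001 -0.006]
```

```bash
python3 -m jog '[[0,[0.02,-0.08,0],0],[0,[0.04,-0.15,0],0],[0,[0.07,-0.25,0],0],[0,[0.1,-0.35,0],0],[0,[0.12,-0.42,0],0],[0,[0.13,-0.45,0],0],[0,[0.13,-0.45,0],0],[0,[0.13,-0.45,0],0],[0,[0.13,-0.45,0],0],[0,[0.13,-0.45,0],0],[0,[0.13,-0.45,0],0],[0,[0.12,-0.4,0],0],[0,[0.1,-0.3,0],0],[0,[0.07,-0.2,0],0],[0,[0.05,-0.1,0],0],[0,[0.03,-0.05,0],0],[0,[0,0,0],0]]'|grep pos; python3 -c "
from h import *
go(490,37.2,110,0)
b=save('top','t6.png');a=save('scene','s6.png')
c=np.hstack([cv2.resize(a[180:340,220:400],(450,400),interpolation=2),cv2.resize(b[180:300,270:370],(333,400),interpolation=2)]); cv2.imwrite('pics/c6.png',c[:,:,::-1])
c=regions_of('top','scoop'); print([(round(d['conf'],2),np.round(d['rect'],1)) for d in c[:2]])
for p in((490+148,37.2+30,168),(490+148,37.2-30,168)): print(proj('top',p),proj('scene',p))"
```

```text
eef_pos: [494.2, 37.3, 123.7]
t 16.20 pos [494.2  37.3 123.7] rot [ 1.8e+02  1.0e-02 -0.0e+00] F [-0.2  0.3 -1.2] M [ 0.06  0.04 -0.02] gap 15.6 ff 54.9 j [ 0.    0.23  1.73 -0.    1.18  1.57]
  twist -0.0000 (-0.0 deg) shift after twist [-0.084  0.002  0.275]
[(0.81, array([300.2, 218.6,  31.9,  48.2])), (0.32, array([303.4, 216.6,  61.3,  54.5]))]
[285.37159873 194.8513331 ] [264.15708161 213.37400813]
[316.17536258 194.78272245] [289.96591364 202.82702737]
```

View pics/c6.png

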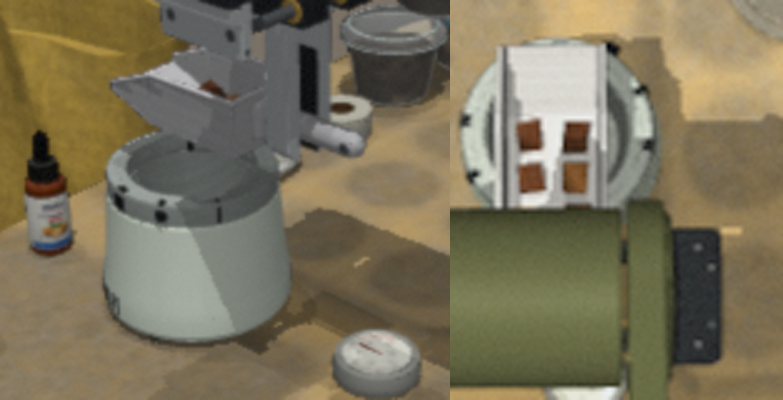

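Scoop is level over the mouth with the chunks inside; the lip spans columns 285–316 in the top view, as predicted. Lower slightly, then slacken the grip so the nose pivots down onto the rim.

```bash
cat > chk.py <<'E'
from h import *
np.set_printoptions(precision=1,suppress=True)
camera('scene');camera('top')
go(490,37.2,110,0)
for n in('scene','top'):
    print(n,[(q,[(round(d['conf'],2),np.round(d['rect'],0).astype(int).tolist()) for d in regions_of(n,q)[:k]]) for q,k in(('scoop',1),('chunk_0_mid',7))])
E
python3 -m jog '[[0,[0,0,0.1],0],[0,[0,0,0.1],0],[0,[0,0,0.07],0],[0,[0,0,0],0]]' 55|grep pos; python3 chk.py; python3 -m jog '[[0,[0,0,0],0],[0,[0,0,0],0],[0,[0,0,0],0]]' 10 | grep finger; python3 chk.py;
```

```text
eef_pos: [493.8, 37.3, 109.7]
t 16.85 pos [494.2  37.3 110.3] rot [-180.    0.   -0.] F [ 0.1 -0.6 -1.2] M [-0.   0.1 -0. ] gap 15.5 ff 54.9 j [0.  0.2 1.8 0.  1.1 1.6]
  twist -0.0000 (-0.0 deg) shift after twist [-0.1  0.   0. ]
scene [('scoop', [(0.67, [316, 229, 107, 43])]), ('chunk_0_mid', [])]
top [('scoop', [(0.64, [302, 221, 35, 48])]), ('chunk_0_mid', [])]
finger_gap: 16.0
finger_force: 10.0
t 17.45 pos [494.2  37.3 110.4] rot [180.   0.   0.] F [ 0.4  0.3 -1.4] M [0.1 0.1 0. ] gap 15.9 ff 10.0 j [ 0.   0.2  1.8 -0.   1.1  1.6]
  twist 0.0000 (0.0 deg) shift after twist [-0.1  0.   0. ]
scene [('scoop', [(0.94, [316, 230, 100, 42])]), ('chunk_0_mid', [(0.43, [299, 275, 78, 81])])]
top [('scoop', [(0.95, [300, 221, 40, 48])]), ('chunk_0_mid', [])]
```

```bash
cat > chk.py <<'E'
from h import *
camera('scene'); go(490,37.2,110,0)
r=regions_of('scene','scoop'); d=r[0]; yy,xx=np.nonzero(d['pixels']); i=xx.argmin(); j=xx.argmax()
print('scoop',round(d['conf'],2),np.round(d['rect'],0),'left end',xx[i],yy[xx<=xx[i]+2].mean(),'right end',xx[j],yy[xx>=xx[j]-2].mean())
E
python3 -m jog '[[0,[0,0,0],0],[0,[0,0,0],0]]' 6 | grep finger; python3 chk.py;python3 -m jog '[[0,[0,0,0],0],[0,[0,0,0],0],[0,[0,0,0],0]]' 3 | grep finger; python3 chk.py
```

```text
finger_gap: 15.9
finger_force: 6.0
t 17.90 pos [494.2  37.3 110.4] rot [-1.8e+02 -1.0e-02 -0.0e+00] F [-0.3 -0.8 -0.6] M [0.05 0.03 0.  ] gap 16.2 ff 6.0 j [0.   0.25 1.75 0.   1.15 1.57]
  twist -0.0000 (-0.0 deg) shift after twist [-0.085  0.003  0.008]
scoop 0.62 [299. 279.  76.  79.] left end 261 277.71875 right end 336 288.53061224489795
finger_gap: 16.1
finger_force: 3.0
t 18.30 pos [494.2  37.3 110.4] rot [-180.   -0.    0.] F [ 0.5  0.7 -0.4] M [ 0.1  -0.04  0.01] gap 15.8 ff 3.0 j [0.   0.25 1.75 0.   1.15 1.57]
  twist 0.0000 (0.0 deg) shift after twist [-0.084  0.003  0.007]
scoop 0.79 [318. 239.  98.  31.] left end 269 242.1875 right end 365 238.1
```

The nose drooped onto the rim (wrist load fell to 0.4 N). Raise gradually to steepen the tilt.

```bash
python3 -m jog '[[0,[0,0,-0.08],0],[0,[0,0,-0.08],0],[0,[0,0,-0.08],0],[0,[0,0,-0.08],0],[0,[0,0,-0.08],0],[0,[0,0,-0.08],0],[0,[0,0,-0.08],0],[0,[0,0,-0.08],0],[0,[0,0,-0.08],0],[0,[0,0,-0.08],0],[0,[0,0,0],0]]' 3 | grep -E "force|gap"; python3 chk.py; python3 -c "
from h import *
for f in(20,30,40,50):
  c,s=np.cos(np.radians(f)),np.sin(np.radians(f)); o=np.array([494,37.2,200])
  print(f,proj('scene',o+[148*c-7*s,30,-148*s-7*c]),proj('scene',o+[-51*c,0,51*s]))"
```

```text
wrist_force: [0.3, 0.2, 0.4]
finger_gap: 16.1
finger_force: 3.0
t 19.50 pos [494.3  37.3 150.6] rot [ 1.8e+02 -3.0e-02 -0.0e+00] F [-1.5  1.  -0.1] M [ 0.09 -0.03  0.  ] gap 16.1 ff 3.0 j [ 0.    0.2   1.7  -0.    1.24  1.57]
  twist -0.0000 (-0.0 deg) shift after twist [-0.087  0.003  0.813]
scoop 0.7 [324. 226.  81.  57.] left end 282 252.55555555555554 right end 360 202.66666666666666
20 [267.9646813  227.89266895] [361.55947159 212.33749482]
30 [273.41460491 241.83371738] [359.68462179 206.65889757]
40 [280.20844312 255.1614627 ] [357.11028385 201.20717502]
50 [288.2168187  267.61777871] [353.92566702 196.17240365]
```

Tilt is ~40° as predicted. Continue raising while advancing to about 70°.

```bash
python3 -m jog '[[0,[0.03,0,-0.08],0],[0,[0.03,0,-0.08],0],[0,[0.03,0,-0.08],0],[0,[0.04,0,-0.08],0],[0,[0.05,0,-0.08],0],[0,[0.06,0,-0.08],0],[0,[0.08,0,-0.08],0],[0,[0.08,0,-0.08],0],[0,[0.08,0,-0.06],0],[0,[0.08,0,-0.04],0],[0,[0.08,0,-0.04],0],[0,[0,0,0],0],[0,[0,0,0],0]]' 3 | grep -E "pos|force|gap"; python3 chk.py; python3 -c "
from h import *
for f in(50,60,70,80):
  c,s=np.cos(np.radians(f)),np.sin(np.radians(f)); o=np.array([526,37.2,239])
  print(f,proj('scene',o+[148*c-7*s,30,-148*s-7*c]),proj('scene',o+[-51*c,0,51*s]))
b=save('top','t7.png');a=save('scene','s7.png')
c=np.hstack([cv2.resize(a[160:320,240:400],(400,400),interpolation=2),cv2.resize(b[180:280,270:370],(400,400),interpolation=2)]); cv2.imwrite('pics/c7.png',c[:,:,::-1])"
```

```text
eef_pos: [526.1, 37.3, 189.2]
wrist_force: [-0.1, -0.0, -0.7]
finger_gap: 16.0
finger_force: 3.0
t 20.90 pos [526.   37.4 189.1] rot [-1.8e+02  2.0e-02  0.0e+00] F [-1.  -0.3 -0.4] M [0.05 0.04 0.01] gap 15.7 ff 3.0 j [0.   0.24 1.57 0.   1.34 1.57]
  twist 0.0000 (0.0 deg) shift after twist [-0.72   0.003  1.583]
scoop 0.98 [312. 208.  66.  83.] left end 279 241.94117647058823 right end 340 168.8181818181818
50 [274.48288727 241.74119443] [337.79821119 166.26028087]
60 [283.43742425 252.84467555] [334.16890927 161.90772316]
70 [293.25476988 262.47556667] [330.19548591 158.33196294]
80 [303.75722225 270.38030551] [326.01738135 155.64541583]
```

```bash
cat > brown.py <<'E'
import sys; from h import *
def brown(n,im):
    h=cv2.cvtColor(im,cv2.COLOR_RGB2HSV); b=im.astype(int)
    m=((b[...,0]-b[...,2]>45)&(b[...,0]<175)&(b[...,0]>60)).astype(np.uint8)
    x0,y0,x1,y1={'top':(274,190,336,256),'scene':(255,165,345,275)}[n]
    z=np.zeros_like(m); z[y0:y1,x0:x1]=m[y0:y1,x0:x1]
    k,l,st,c=cv2.connectedComponentsWithStats(z)
    print(n,[(int(st[i,4]),np.round(c[i]).astype(int).tolist()) for i in range(1,k) if st[i,4]>=6])
for f in sys.argv[1:]:
    n='top' if f[0]=='t' else 'scene'; print(f,end=' '); brown(n,cv2.imread(f'pics/{f}.png')[:,:,::-1])
E
python3 brown.py t6 s6 t7 s7
```

```text
t6 top [(86, [278, 197]), (15, [290, 191]), (101, [322, 194]), (77, [334, 206]), (50, [293, 220]), (31, [307, 219]), (29, [334, 231]), (61, [307, 233]), (47, [294, 233]), (21, [275, 238])]
s6 scene [(44, [338, 172]), (1790, [266, 211]), (27, [338, 183]), (155, [338, 257])]
t7 top [(53, [278, 197]), (7, [290, 191]), (152, [326, 197]), (24, [307, 210]), (17, [322, 251])]
s7 scene [(2246, [269, 210]), (279, [336, 222]), (85, [340, 252]), (13, [293, 257])]
```

```bash
python3 -m jog '[[0,[0,0,-0.3],0],[0,[0,0,0.3],0],[0,[0,0,-0.3],0],[0,[0,0,0.3],0],[0,[0,0,-0.3],0],[0,[0,0,0.3],0],[0,[0,0,-0.3],0],[0,[0,0,0.3],0],[0,[0,0,0],0]]' 3 | grep -E "pos|force|gap"; python3 chk.py; python3 -c "
from h import *
b=save('top','t8.png');a=save('scene','s8.png')"; python3 brown.py t8 s8
```

```text
eef_pos: [525.5, 37.3, 188.1]
wrist_force: [-0.6, -0.0, -0.9]
finger_gap: 16.0
finger_force: 3.0
t 22.00 pos [525.7  37.3 188.8] rot [ 1.8e+02  9.0e-02 -0.0e+00] F [-0.2  0.2 -0.7] M [0.04 0.07 0.01] gap 16.1 ff 3.0 j [ 0.    0.24  1.57 -0.    1.34  1.57]
  twist -0.0000 (-0.0 deg) shift after twist [-0.711  0.003  1.577]
scoop 0.72 [313. 209.  63.  88.] left end 281 239.60344827586206 right end 341 169.25
t8 top [(40, [279, 195]), (7, [291, 191]), (150, [326, 197]), (13, [275, 204]), (22, [307, 210]), (18, [322, 251])]
s8 scene [(2288, [270, 210]), (260, [337, 222]), (86, [340, 252]), (13, [293, 257])]
```

The chunks are not all out at ~50° (one still shows on the ramp at top (307,210)) and friction holds the scoop there. I'll steepen it slowly by bracing the lip against the far bowl wall, below the rim, then back off.

```bash
python3 -m jog '[[0,[0.03,0,0.11],0],[0,[0.03,0,0.11],0],[0,[0.03,0,0.11],0],[0,[0.03,0,0.11],0],[0,[0.06,0,0],0],[0,[0.06,0,0],0],[0,[0.075,0,-0.045],0],[0,[0.075,0,-0.045],0],[0,[0.075,0,-0.045],0],[0,[0.075,0,-0.045],0],[0,[0.075,0,-0.045],0],[0,[0.075,0,-0.045],0],[0,[0.08,0,-0.035],0],[0,[0.08,0,-0.035],0],[0,[0.08,0,-0.035],0],[0,[0,0,0],0]]' 3 | grep -E "pos|force|gap"; python3 chk.py; python3 -c "
from h import *
e=read_state()['eef_pos']
for f in(50,60,70,80):
  c,s=np.cos(np.radians(f)),np.sin(np.radians(f)); o=e+[0,0,49.8]
  print(f,proj('scene',o+[148*c-7*s,30,-148*s-7*c]),proj('scene',o+[-51*c,0,51*s]),o+[148*c-7*s,30,-148*s-7*c])
b=save('top','t9.png');a=save('scene','s9.png')"; python3 brown.py t9 s9
```

```text
eef_pos: [573.1, 37.3, 186.2]
wrist_force: [-0.1, -0.2, -0.1]
finger_gap: 16.0
finger_force: 3.0
t 23.80 pos [572.9  37.3 186. ] rot [180.  -0.  -0.] F [-1.1  0.4 -1.3] M [0.03 0.   0.04] gap 16.1 ff 3.0 j [ 0.    0.35  1.44 -0.    1.36  1.57]
  twist -0.0000 (-0.0 deg) shift after twist [-1.657  0.002  1.521]
scoop 0.6 [295. 204.  56.  98.] left end 269 235.54054054054055 right end 320 201.16
50 [257.19661341 235.28709839] [315.4817705 161.5624211] [662.44715824  67.30580641 117.88665382]
60 [265.73418533 245.98704856] [312.04363316 157.38133768] [640.61472529  67.30580641 104.08898491]
70 [275.04026556 255.23171126] [308.30176401 153.95358983] [616.71803598  67.30580641  94.29209579]
80 [284.94103163 262.77508494] [304.38660303 151.38670824] [591.48317914  67.30580641  88.79365998]
t9 top [(141, [284, 249]), (11, [323, 250])]
s9 scene [(1644, [265, 211]), (376, [333, 222]), (80, [340, 252])]
```

```bash
python3 -m jog '[[0,[0.08,0,-0.03],0],[0,[0.08,0,-0.03],0],[0,[0.08,0,-0.03],0],[0,[0.08,0,-0.02],0],[0,[0.08,0,-0.02],0],[0,[0.08,0,-0.02],0],[0,[0,0,0],0],[0,[-0.1,0,0],0],[0,[-0.1,0,-0.03],0],[0,[-0.1,0,-0.03],0],[0,[-0.1,0,-0.03],0],[0,[-0.1,0,-0.03],0],[0,[0,0,0.2],0],[0,[0,0,-0.2],0],[0,[0,0,0.2],0],[0,[0,0,-0.2],0],[0,[0,0,0],0]]' 3 | grep -E "pos|force|gap"; python3 chk.py; python3 -c "
from h import *
e=read_state()['eef_pos']
for f in(60,70,80):
  c,s=np.cos(np.radians(f)),np.sin(np.radians(f)); o=e+[0,0,49.8]
  print(f,proj('scene',o+[148*c-7*s,30,-148*s-7*c]),proj('scene',o+[-51*c,0,51*s]),o+[148*c-7*s,30,-148*s-7*c])
b=save('top','t10.png');a=save('scene','s10.png')"; python3 brown.py t10 s10
```

```text
eef_pos: [572.2, 37.3, 200.8]
wrist_force: [0.2, 0.4, 0.2]
finger_gap: 16.0
finger_force: 3.0
t 25.70 pos [572.1  37.4 200.4] rot [ 1.8e+02 -7.0e-02 -0.0e+00] F [-0.3 -0.1 -0.2] M [ 0.09 -0.    0.06] gap 15.6 ff 3.0 j [ 0.    0.33  1.42 -0.    1.39  1.57]
  twist -0.0000 (-0.0 deg) shift after twist [-1.643  0.003  1.805]
scoop 0.7 [300. 198.  52. 107.] left end 276 223.83333333333334 right end 325 195.13793103448276
60 [265.43886939 239.04906888] [312.09626459 148.68056071] [639.84494692  67.35142622 118.13677065]
70 [274.81101518 248.28590192] [308.32270862 145.25840514] [615.94825761  67.35142622 108.33988153]
80 [284.78332499 255.7872359 ] [304.37467284 142.71470444] [590.71340077  67.35142622 102.84144572]
t10 top [(137, [285, 249]), (11, [323, 250])]
s10 scene [(1801, [265, 212]), (350, [334, 222]), (74, [341, 252])]
```

Tilt is now ~72°. Firm up the grip, lift clear, back off and check the bowl.

```bash
python3 -m jog '[[0,[0,0,0],0],[0,[0,0,0],0],[0,[0,0,-0.1],0],[0,[0,0,-0.2],0],[0,[0,0,-0.25],0],[0,[0,0,-0.2],0],[0,[0,0,-0.05],0],[0,[-0.1,0,0],0],[0,[-0.3,0,0],0],[0,[-0.5,0,0],0],[0,[-0.5,0,0],0],[0,[-0.5,0,0],0],[0,[-0.5,0,0],0],[0,[-0.3,0,0],0],[0,[-0.1,0,0],0],[0,[0,0,0],0]]' 40 | grep -E "pos|force|gap"; python3 chk.py; python3 -c "
from h import *
b=save('top','t11.png');a=save('scene','s11.png')
c=np.hstack([cv2.resize(b[185:265,265:345],(400,400),interpolation=2),cv2.resize(a[150:310,240:400],(400,400),interpolation=2)]); cv2.imwrite('pics/c11.png',c[:,:,::-1])"; python3 brown.py t11
```

```text
eef_pos: [431.5, 37.3, 239.7]
wrist_force: [-0.0, -0.6, -0.3]
finger_gap: 15.6
finger_force: 40.0
t 27.50 pos [431.9  37.3 239.6] rot [ 1.8e+02 -2.0e-02 -0.0e+00] F [-0.4  0.6 -1.4] M [0.03 0.03 0.02] gap 15.9 ff 40.0 j [ 0.   -0.01  1.73 -0.    1.43  1.57]
  twist -0.0000 (-0.0 deg) shift after twist [1.161e+00 2.000e-03 2.592e+00]
scoop 0.88 [367. 200.  61. 121.] left end 337 235.4406779661017 right end 393 193.82608695652175
t11 top [(153, [281, 195]), (124, [323, 194]), (50, [334, 211]), (47, [307, 212]), (6, [297, 216]), (13, [316, 215]), (22, [296, 227]), (35, [312, 228]), (433, [306, 248]), (7, [293, 231])]
```

```bash
python3 - <<'E'
import cv2,numpy as np
im=cv2.imread("pics/t11.png")[:,:,::-1].astype(int)
b=im[200:244,284:326]; d=b[...,0]-b[...,2]
for r in range(0,44):
    print(200+r,''.join('#' if d[r,c]>60 else '+' if d[r,c]>30 else '.' if b[r,c].sum()>300 else ':' for c in range(42)))
E
```

```text
200 ...............:::::::..................++
201 ...........::::::::::::::................+
202 ........::::::::::::::::..:..............+
203 .......:::::::::::::::::::.:::............
204 .....:::::::::::::::::::::.:.:............
205 ...::::::::::.............:::.::..........
206 ..:::::::::..................:..:.........
207 ..:::::::....................::..:........
208 .:::::::............+##+++.....::::.......
209 :::::::.........::::######+.....:.:.......
210 ::::::..........::::######+........:......
211 :::::...........::::######+........::.....
212 ::::::::........::::#######......:::::....
213 :::::::::::....:::::#######.....::+:::....
214 :::::::::::++++:::::#######:..++++++::....
215 ::::::::::+++++++:::+######+++++++++::....
216 ::+:::::::++++++++:::+.....++++++++::::...
217 ::::::::::++++++:::::.......+++++++::::...
218 :::+::::::++++++:::::.......:+++:::::::...
219 :::++:::+::+:::::::::.......::::::...::...
220 ::.:+++::::::::::::..........::......::...
221 :....:+::.......::...:...............::...
222 :....................:...............::...
223 ::.............
[... 267 characters left out ...]
:::....+######....::::...++++###....:.....
230 ::::...+######.....:::..+++++##+...::.....
231 ::::...+######.....::::...++++++...:......
232 .::::...+#####.....::::......+++..:.......
233 ..:::.....++##.....::::..........:........
234 ...:::.............:::...........:........
235 ....:::........................::.........
236 .....::::.....................:...........
237 ......::::...................:............
238 ........::::...............:.............:
239 ..........::::::.........::.............:.
240 ............::::::::::::..................
241 ..........................................
242 ..........................................
243 ..........................................
```

Five chunks show clearly in the bowl and one spot may be in shadow. Move the scoop (still tilted) away to its old place and look again with the bowl unshadowed.

```bash
python3 -m jog '[[0,[0.03,0.1,0],0],[0,[0.08,0.25,0],0],[0,[0.15,0.4,0],0],[0,[0.19,0.5,0],0],[0,[0.19,0.5,0],0],[0,[0.19,0.5,0],0],[0,[0.19,0.5,0.2],0],[0,[0.19,0.5,0.3],0],[0,[0.19,0.5,0.4],0],[0,[0.19,0.5,0.5],0],[0,[0.19,0.45,0.5],0],[0,[0.15,0.35,0.3],0],[0,[0.1,0.25,0.15],0],[0,[0.08,0.15,0],0],[0,[0.01,0.05,0],0],[0,[0,0,0],0]]' 40 | grep -E "pos|force|gap"; python3 chk.py; python3 -c "
from h import *
go(528,-212.6,120,0)
f=[camera('top').astype(float) for _ in range(3)]; b=np.mean(f,axis=0)
c=cv2.resize(b[194:250,278:334],(500,500),interpolation=2); c=np.clip(255*(c/255)**0.6,0,255)
a=save('scene','s12.png'); s=cv2.resize(a[160:290,370:448],(300,500),interpolation=2)
cv2.imwrite('pics/c12.png',np.hstack([c,s])[:,:,::-1])"
```

```text
eef_pos: [538.0, -237.8, 123.1]
wrist_force: [0.2, -0.2, -0.5]
finger_gap: 15.7
finger_force: 40.0
t 29.30 pos [ 537.9 -237.5  123. ] rot [ 1.7997e+02 -7.0000e-02  2.0000e-02] F [ 0.4  0.2 -0.8] M [0.06 0.03 0.05] gap 16.1 ff 40.0 j [-0.48  0.43  1.47  0.    1.24  1.09]
  twist 0.0001 (0.0 deg) shift after twist [-0.958 -5.494  0.257]
scoop 0.66 [413. 200.  44.  88.] left end 392 229.39344262295083 right end 433 190.83333333333334
t 29.35 pos [ 537.9 -237.3  122.9] rot [ 1.7997e+02 -6.0000e-02  3.0000e-02] F [-0.3 -0.9 -0. ] M [ 0.01 -0.01 -0.02] gap 15.6 ff 40.0 j [-0.48  0.43  1.47  0.    1.24  1.09]
  twist 0.0002 (0.0 deg) shift after twist [-0.197 -0.494  0.058][ WARN:0@5.840] global loadsave.cpp:1063 imwrite_ Unsupported depth image for selected encoder is fallbacked to CV_8U.
```

View pics/c12.png

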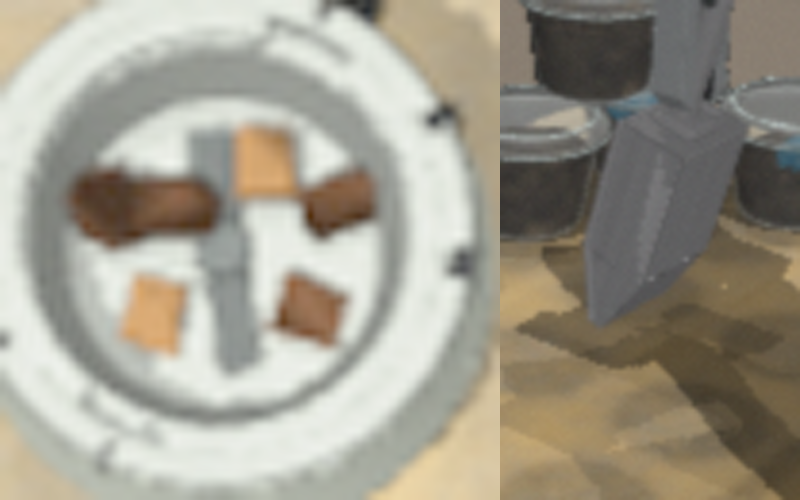

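All six chunks lie in the bowl: two dark ones at left (100,205)/(185,205), (265,160), (340,200), (155,315) and (312,308). Now set the scoop down lip first, swinging it flat along an arc with a soft grip.

```bash
python3 -m jog '[[0,[-0.04,-0.1,0.05],0],[0,[-0.04,-0.12,0.1],0],[0,[-0.04,-0.12,0.1],0],[0,[-0.04,-0.1,0.1],0],[0,[-0.04,-0.06,0.1],0],[0,[0,0,0.07],0],[0,[0,0,0],0]]' 40 | grep -E "pos|force|gap"; python3 -m jog '[[0,[0,0,0.03],0],[0,[0,0,0.03],0],[0,[-0.15,0,0.045],0],[0,[-0.15,0,0.045],0],[0,[-0.14,0,0.06],0],[0,[-0.14,0,0.06],0],[0,[-0.135,0,0.075],0],[0,[-0.135,0,0.075],0],[0,[-0.13,0,0.09],0],[0,[-0.13,0,0.09],0],[0,[0,0,0],0]]' 8 | grep -E "pos|force|gap"; python3 chk.py
```

```text
eef_pos: [527.9, -212.1, 97.9]
wrist_force: [-6.8, 5.9, 19.7]
finger_gap: 15.9
finger_force: 40.0
eef_pos: [471.1, -212.5, 65.2]
wrist_force: [0.6, 0.2, -0.3]
finger_gap: 16.1
finger_force: 8.0
t 31.40 pos [ 471.7 -212.6   65.6] rot [-1.7997e+02  4.0000e-02 -2.0000e-02] F [ 0.3 -0.1 -1.7] M [ 0.06  0.06 -0.04] gap 15.8 ff 8.0 j [-0.49  0.35  1.73  0.    1.06  1.08]
  twist -0.0001 (-0.0 deg) shift after twist [ 0.365 -4.996 -0.885]
scoop 0.72 [427. 232.  72.  58.] left end 391 256.59090909090907 right end 461 205.9
```

```bash
cat > tilt.py <<'E'
from h import *
e=read_state()['eef_pos']; o=e+[0,0,49.8]
for f in(0,10,20,30,40,50,60,70):
  c,s=np.cos(np.radians(f)),np.sin(np.radians(f))
  print(f,*[np.round(proj('scene',p)) for p in (o+[148*c-10*s,30,-148*s-10*c],o+[-51*c,0,51*s])], 'lip z %.0f'%(o[2]-148*s-10*c))
E
python3 tilt.py
```

```text
0 [366. 205.] [461. 224.] lip z 106
10 [368. 217.] [461. 220.] lip z 80
20 [371. 229.] [461. 215.] lip z 56
30 [375. 241.] [459. 211.] lip z 33
40 [381. 252.] [457. 206.] lip z 13
50 [388. 262.] [454. 202.] lip z -4
60 [397. 272.] [451. 198.] lip z -17
70 [406. 280.] [448. 195.] lip z -27
```

On track (~48°). Finish the arc.

```bash
python3 -m jog '[[0,[-0.12,0,0.1],0],[0,[-0.12,0,0.1],0],[0,[-0.105,0,0.115],0],[0,[-0.105,0,0.115],0],[0,[-0.095,0,0.125],0],[0,[-0.095,0,0.125],0],[0,[-0.08,0,0.135],0],[0,[-0.08,0,0.135],0],[0,[-0.065,0,0.125],0],[0,[-0.065,0,0.125],0],[0,[0,0,0],0]]' 8 | grep -E "pos|force|gap"; python3 chk.py; python3 tilt.py | head -4
```

```text
eef_pos: [425.0, -212.4, 5.2]
wrist_force: [-0.2, 0.3, 0.1]
finger_gap: 16.0
finger_force: 8.0
t 32.60 pos [ 425.4 -212.6    5.7] rot [-1.7998e+02  4.0000e-02 -1.0000e-02] F [ 0.3  0.3 -0.7] M [0.05 0.05 0.05] gap 16.1 ff 8.0 j [-0.54  0.36  1.88  0.    0.9   1.03]
  twist -0.0001 (-0.0 deg) shift after twist [ 1.291 -4.996 -2.084]
scoop 0.9 [438. 256.  89.  27.] left end 392 257.8 right end 480 259.30434782608694
0 [384. 239.] [480. 262.] lip z 46
10 [385. 250.] [481. 257.] lip z 20
20 [388. 262.] [480. 253.] lip z -4
30 [392. 274.] [479. 248.] lip z -27
```

```bash
python3 -m jog '[[0,[-0.04,0,0.1],0],[0,[-0.04,0,0.1],0],[0,[-0.02,0,0.1],0],[0,[-0.02,0,0.1],0],[0,[-0.01,0,0.1],0],[0,[0,0,0.08],0],[0,[0,0,0],0]]' 8 | grep -E "pos|force|gap"; python3 chk.py; python3 tilt.py | head -3
```

```text
eef_pos: [418.9, -212.6, -23.4]
wrist_force: [0.5, 0.6, -1.2]
finger_gap: 16.1
finger_force: 8.0
t 33.40 pos [ 419.1 -212.6  -23.3] rot [-1.7999e+02  2.0000e-02  0.0000e+00] F [-0.1  0.4 -0.2] M [ 0.03 -0.04  0.03] gap 16.1 ff 8.0 j [-0.55  0.41  1.91  0.    0.83  1.02]
  twist 0.0000 (0.0 deg) shift after twist [ 1.418 -4.997 -2.665]
scoop 0.62 [438. 259.  92.  46.] left end 394 249.25 right end 480 280.17391304347825
0 [386. 252.] [482. 277.] lip z 17
10 [387. 264.] [482. 272.] lip z -9
20 [390. 276.] [481. 268.] lip z -33
```

```bash
python3 -m jog '[[0,[0,0,0.04],0],[30,[0,0,0],0],[40,[0,0,0],0],[50,[0,0,0],0],[60,[0,0,0],0],[60,[0,0,0],0],[70,[0,0,-0.1],0],[70,[0,0,-0.25],0],[70,[0,0,-0.4],-0.045],[70,[0,0,-0.4],-0.045],[70,[0,0,-0.4],-0.045],[70,[0,0,-0.4],-0.045],[70,[0,0,-0.4],-0.045],[70,[0,0,-0.3],-0.045],[70,[0,0,-0.15],-0.045],[70,[0,0,0],-0.045],[70,[0,0,0],-0.045],[70,[0,0,0],-0.045],[70,[0,0,0],-0.045],[70,[0,0,0],-0.045]]' 8; python3 -m jog '[[70,[0,0,0],-0.045],[70,[0,0,0],-0.045],[70,[0,0,0],-0.045],[70,[0,0,0],-0.045],[70,[0,0,0],-0.045],[70,[0,0,0],-0.045],[70,[0,0,0],-0.045],[70,[0,0,0],-0.045],[70,[0,0,0],-0.045],[70,[0,0,0],-0.045],[70,[0,0,0],-0.045],[70,[0,0,0],-0.045],[70,[0,0,0],-0.045],[70,[0,0,0],-0.045],[70,[0,0,0],-0.03]]'; python3 chk.py; python3 -c "
from h import *
go(477.6,240.5,110,-143.9)"
```

```text
clock: 35.45
eef_pos: [419.2, -212.7, 116.2]
eef_rot: [3.141, 0.001, 1.702]
wrist_force: [-0.6, 0.3, -0.3]
finger_gap: 69.8
finger_force: 0.0
clock: 36.95
eef_pos: [436.0, -178.3, 114.2]
eef_rot: [-3.112, -0.045, -2.567]
wrist_force: [0.3, -0.3, 0.1]
finger_gap: 70.1
finger_force: 0.0
t 37.00 pos [ 436.8 -176.1  113.9] rot [-178.29   -2.64 -146.68] F [ 0.1  1.3 -0.1] M [ 0.12 -0.12 -0.04] gap 69.9 ff 0.0 j [-0.43  0.19  1.81 -0.06  1.14 -2.55]
  twist -0.8149 (-146.7 deg) shift after twist [ 1.06  -4.26   0.255]
scoop 0.7 [442. 262.  97.  40.] left end 392 254.21428571428572 right end 489 278.22222222222223
t 37.05 pos [ 436.4 -176.8  113.9] rot [-178.33   -2.57 -146.87] F [0.4 1.1 0. ] M [ 0.13 -0.14 -0.08] gap 69.6 ff 0.0 j [-0.43  0.19  1.81 -0.06  1.14 -2.55]
  twist -0.0165 (-3.0 deg) shift after twist [-5.581  6.251 -0.353]
```

```bash
python3 -m jog '[[70,[-0.2,0.22,0],0],[70,[-0.3,0.33,0],0],[70,[-0.4,0.45,0],0],[70,[-0.4,0.45,0],0],[70,[-0.4,0.45,0],0],[70,[-0.4,0.45,0],0],[70,[-0.4,0.45,0],0],[70,[-0.4,0.45,0],0],[70,[-0.4,0.45,0],0],[70,[-0.4,0.45,0],0],[70,[-0.4,0.45,0],0],[70,[-0.4,0.45,0],0],[70,[-0.3,0.35,0],0],[70,[-0.2,0.2,0],0],[70,[0,0,0],0]]'; python3 -c "
from h import *
go(477.6,240.5,110,-143.9)"
```

```text
clock: 38.55
eef_pos: [493.3, 192.8, 94.3]
eef_rot: [-3.114, -0.044, -2.566]
wrist_force: [1.6, 0.1, -0.4]
finger_gap: 69.9
finger_force: 0.0
t 38.55 pos [493.3 192.8  94.3] rot [-178.39   -2.55 -147.05] F [ 1.6  0.1 -0.4] M [ 0.1  -0.13 -0.01] gap 69.9 ff 0.0 j [ 0.33  0.36  1.64 -0.04  1.18 -1.8 ]
  twist -0.0175 (-3.1 deg) shift after twist [-0.294  0.947 -0.355]
```

The j6 range limit left the commanded tool about 3° off vertical. Undo it by symmetry: twist to the opposite j6 limit near azimuth -15°, where the tilt comes back out, then return to the lid. First work out the combined rows.

```bash
cat > plan.py <<'E'
import sys; from h import *
from scipy.spatial.transform import Rotation as R
def plan(target,n,tw):
    "n rows, straight to target xyz, twist tw units per row: shift per row in the tool axes as they stand"
    s=read_state(); Rt=R.from_euler("xyz",s["eef_rot"]); d=(np.array(target)-s["eef_pos"])/50/n
    w=np.sin(np.pi*(np.arange(n)+.5)/n); w=.5+.5*w/w.mean(); w*=n/w.sum()
    for i in range(n):
        print(np.round(Rt.inv().apply(d*w[i]),2).tolist(),tw)
        Rt=Rt*R.from_euler("z",180*tw,degrees=True)
E
python3 -c "
from plan import *
print(np.round(read_state()['joints'],4)); plan((480,-110,120),12,0.047)"
```

```text
[ 0.325   0.3615  1.6385 -0.0413  1.1781 -1.805 ]
[0.18, -0.25, -0.01] 0.047
[0.18, -0.36, -0.01] 0.047
[0.16, -0.47, -0.02] 0.047
[0.1, -0.56, -0.02] 0.047
[0.02, -0.62, -0.02] 0.047
[-0.08, -0.64, -0.02] 0.047
[-0.17, -0.62, -0.02] 0.047
[-0.25, -0.57, -0.02] 0.047
[-0.3, -0.48, -0.02] 0.047
[-0.32, -0.38, -0.02] 0.047
[-0.31, -0.27, -0.01] 0.047
[-0.26, -0.16, -0.01] 0.047
```

```bash
python3 -m jog '[[70,[0.18,-0.25,-0.01],0.047],[70,[0.18,-0.36,-0.01],0.047],[70,[0.16,-0.47,-0.02],0.047],[70,[0.1,-0.56,-0.02],0.047],[70,[0.02,-0.62,-0.02],0.047],[70,[-0.08,-0.64,-0.02],0.047],[70,[-0.17,-0.62,-0.02],0.047],[70,[-0.25,-0.57,-0.02],0.047],[70,[-0.3,-0.48,-0.02],0.047],[70,[-0.32,-0.38,-0.02],0.047],[70,[-0.31,-0.27,-0.01],0.047],[70,[-0.26,-0.16,-0.01],0.047],[70,[0,0,0],0.047],[70,[0,0,0],0.047],[70,[0,0,0],0.047],[70,[0,0,0],0.047],[70,[0,0,0],0.047],[70,[0,0,0],0.047],[70,[0,0,0],0.047],[70,[0,0,0],0.047]]' | grep pos; python3 -m jog '[[70,[0,0,0],0.047],[70,[0,0,0],0.047],[70,[0,0,0],0.047],[70,[0,0,0],0.047],[70,[0,0,0],0.047],[70,[0,0,0],0.047],[70,[0,0,0],0.047],[70,[0,0,0],0.047],[70,[0,0,0],0.047],[70,[0,0,0],0.047],[70,[0,0,0],0.047]]'; python3 -c "
from h import *
go(477.6,240.5,110,-143.9);print(read_state()['joints'])"
```

```text
eef_pos: [479.2, -112.1, 119.2]
clock: 41.65
eef_pos: [479.2, -112.1, 119.2]
eef_rot: [3.094, -0.022, -0.868]
wrist_force: [-0.3, 0.6, 0.2]
finger_gap: 70.0
finger_force: 0.0
t 41.65 pos [ 479.2 -112.1  119.2] rot [177.25  -1.28 -49.71] F [-0.3  0.6  0.2] M [ 0.13 -0.01 -0.09] gap 70.0 ff 0.0 j [-0.27  0.24  1.74 -0.06  1.17  2.19]
  twist 0.5233 (94.2 deg) shift after twist [-4.132  5.706  0.366]
[-0.27230845  0.23601017  1.74035554 -0.05667222  1.17426219  2.18879375]
```

```bash
cat > tl.py <<'E'
from h import *
from scipy.spatial.transform import Rotation as R
s=read_state(); d=R.from_euler('xyz',s['eef_rot']).apply([0,0,1]); print('t',s['clock'],'tip dir',np.round(d[:2],4),'pos',np.round(s['eef_pos'],1),'j',np.round(s['joints'],4),'yaw',np.degrees(s['eef_rot'][2]).round(1))
E
python3 -m jog '[[70,[0,0,0],0.047],[70,[0,0,0],0.047],[70,[0,0,0],0.03],[70,[0,0,0],0.02],[70,[0,0,0],0]]' >/dev/null; python3 tl.py;  python3 -m jog '[[70,[0,0,0],0.02],[70,[0,0,0],0]]' >/dev/null; python3 tl.py
```

```text
t 42.15 tip dir [-0.0151 -0.026 ] pos [ 474.1 -128.9  120. ] j [-0.3221  0.2307  1.7443 -0.032   1.1728  2.553 ] yaw -74.0
t 42.35 tip dir [-0.0091 -0.0099] pos [ 469.9 -140.4  120. ] j [-0.3574  0.2273  1.7481 -0.0135  1.1713  2.5535] yaw -76.5
```

```bash
python3 -m jog '[[70,[0,0,0],0.013],[70,[0,0,0],0]]' >/dev/null; python3 tl.py; python3 -c "
from plan import *
plan((477.6,240.5,110),20,-0.047)"
```

```text
t 42.55 tip dir [-0.0049  0.001 ] pos [ 467.1 -147.5  119.8] j [-3.8010e-01  2.2570e-01  1.7506e+00 -1.0000e-03  1.1703e+00  2.5537e+00] yaw -78.1
[-0.21, -0.05, 0.01] -0.047
[-0.25, -0.1, 0.01] -0.047
[-0.27, -0.16, 0.01] -0.047
[-0.28, -0.22, 0.01] -0.047
[-0.27, -0.29, 0.01] -0.047
[-0.24, -0.35, 0.01] -0.047
[-0.2, -0.41, 0.01] -0.047
[-0.14, -0.45, 0.01] -0.047
[-0.08, -0.48, 0.01] -0.047
[-0.0, -0.5, 0.01] -0.047
[0.07, -0.49, 0.01] -0.047
[0.14, -0.47, 0.01] -0.047
[0.2, -0.43, 0.01] -0.047
[0.25, -0.38, 0.01] -0.047
[0.28, -0.32, 0.01] -0.047
[0.3, -0.25, 0.01] -0.047
[0.3, -0.18, 0.01] -0.047
[0.29, -0.12, 0.01] -0.047
[0.26, -0.07, 0.01] -0.047
[0.22, -0.02, 0.01] -0.047
```

Tool is vertical again (0.005 rad). Go to the lid, turning the wrist on the way.

```bash
python3 -m jog '[[70,[-0.21,-0.05,0.01],-0.047],[70,[-0.25,-0.1,0.01],-0.047],[70,[-0.27,-0.16,0.01],-0.047],[70,[-0.28,-0.22,0.01],-0.047],[70,[-0.27,-0.29,0.01],-0.047],[70,[-0.24,-0.35,0.01],-0.047],[70,[-0.2,-0.41,0.01],-0.047],[70,[-0.14,-0.45,0.01],-0.047],[70,[-0.08,-0.48,0.01],-0.047],[70,[0,-0.5,0.01],-0.047],[70,[0.07,-0.49,0.01],-0.047],[70,[0.14,-0.47,0.01],-0.047],[70,[0.2,-0.43,0.01],-0.047],[70,[0.25,-0.38,0.01],-0.047],[70,[0.28,-0.32,0.01],-0.047],[70,[0.3,-0.25,0.01],-0.047],[70,[0.3,-0.18,0.01],-0.047],[70,[0.29,-0.12,0.01],-0.047],[70,[0.26,-0.07,0.01],-0.047],[70,[0.22,-0.02,0.01],-0.047]]' | grep pos; python3 -m jog '[[60,[0,0,0.1],-0.047],[60,[0,0,0.1],-0.047],[60,[0,0,0.1],-0.047],[60,[0,0,0.1],-0.047],[60,[0,0,0.1],-0.047],[60,[0,0,0.1],-0.047],[60,[0,0,0.1],-0.047],[60,[0,0,0.1],-0.047],[60,[0,0,0.1],-0.047],[60,[0,0,0.1],-0.047],[60,[0,0,0.1],-0.047],[60,[0,0,0.1],-0.047],[60,[0,0,0.1],-0.047],[60,[0,0,0.1],-0.047],[60,[0,0,0],-0.037],[50,[0,0,0],0]]' | grep pos; python3 tl.py; python3 -c "
from h import *
go(477.6,240.5,-8,-143.9)"
```

```text
eef_pos: [476.3, 242.6, 110.0]
eef_pos: [476.0, 241.9, 39.9]
t 46.15 tip dir [-0.0052  0.0005] pos [476.  241.9  39.9] j [ 0.4001  0.4205  1.6976  0.0029  1.0281 -1.8084] yaw -143.6
t 46.15 pos [476.  241.9  39.9] rot [ 179.8    -0.22 -143.55] F [-0.5 -0.5  0.6] M [ 0.1 -0.1 -0. ] gap 55.3 ff 0.0 j [ 0.4   0.42  1.7   0.    1.03 -1.81]
  twist 0.0019 (0.3 deg) shift after twist [-0.013 -0.044  0.958]
```

```bash
python3 -m jog '[[40,[-0.01,-0.04,0.2],0.002],[40,[0,0,0.25],0],[40,[0,0,0.25],0],[40,[0,0,0.15],0],[40,[0,0,0.1],0],[20,[0,0,0],0],[0,[0,0,0],0],[0,[0,0,0],0],[0,[0,0,0],0],[0,[0,0,0],0],[0,[0,0,0],0]]' 40; python3 -m jog '[[0,[0,0,0],0],[0,[0,0,-0.1],0],[0,[0,0,-0.2],0],[0,[0,0,-0.2],0],[0,[0,0,0],0]]'; python3 -c "
from h import *
camera('scene');camera('top')
for n,z in(('scene',40),('top',40)):
  r=regions_of(n,'lid'); print(n,[(round(d['conf'],2),np.round(d['rect'],1),np.round(plane(n,d['rect'][:2],z))) for d in r[:2]])
go(596.2,37.2,120,153.9)"
```

```text
clock: 47.25
eef_pos: [477.8, 240.6, -7.0]
eef_rot: [3.138, -0.003, -2.514]
wrist_force: [-1.8, -0.0, 4.8]
finger_gap: 13.4
finger_force: 40.0
clock: 47.75
eef_pos: [478.5, 240.8, 19.3]
eef_rot: [3.139, -0.001, -2.514]
wrist_force: [0.2, 0.3, -0.1]
finger_gap: 13.3
finger_force: 40.0
scene [(0.56, array([252.4, 366.8,  78.1,  50.7]), array([470., 244.,  40.]))]
top [(0.73, array([227.1, 284.1,  22.3,  28.5]), array([460., 206.,  40.]))]
t 47.95 pos [477.5 240.3  17.3] rot [ 179.79   -0.23 -144.05] F [-0.9  0.5 -0.7] M [ 0.11 -0.09 -0.  ] gap 13.8 ff 40.0 j [ 0.4   0.46  1.71  0.    0.98 -1.8 ]
  twist 0.3447 (62.0 deg) shift after twist [-3.911 -2.596 -2.079]
```

Lid gripped (13.4 mm, 40 N) and lifted. Lift high, turn it 62° clockwise to the slot yaw and carry it over the mouth.

```bash
python3 -m jog '[[0,[0,0,-0.15],0.02],[0,[0,0,-0.25],0.04],[0,[0,0,-0.3],0.045],[0,[0,0,-0.35],0.045],[0,[0,0,-0.35],0.045],[0,[0,0,-0.35],0.045],[0,[0,0,-0.3],0.045],[0,[0,0,-0.2],0.04],[0,[0,0,0],0.02],[0,[-0.15,-0.1,0],0],[0,[-0.3,-0.2,0],0],[0,[-0.45,-0.3,0],0],[0,[-0.55,-0.37,0],0],[0,[-0.6,-0.4,0],0],[0,[-0.6,-0.4,0],0],[0,[-0.5,-0.33,0],0],[0,[-0.4,-0.25,0],0],[0,[-0.25,-0.17,0],0],[0,[-0.1,-0.08,0],0],[0,[0,0,0],0]]' ; python3 -c "
from h import *
go(596.2,37.2,95,153.9); camera('top'); save('scene','s20.png'); save('top','t20.png')
for n in('top','scene'):
  r=regions_of(n,'lid'); print(n,[(round(d['conf'],2),np.round(d['rect'],1),np.round(plane(n,d['rect'][:2],150))) for d in r[:2]])
for c in((54,0),(-54,0),(0,54),(0,-54)): print(proj('top',(596.2+c[0],37.2+c[1],150)),proj('scene',(596.2+c[0],37.2+c[1],150)))
"
```

```text
clock: 49.95
eef_pos: [595.8, 37.4, 128.9]
eef_rot: [-3.14, -0.005, 2.685]
wrist_force: [-0.8, 0.6, -1.2]
finger_gap: 13.7
finger_force: 40.0
t 49.95 pos [595.8  37.4 128.9] rot [-179.9    -0.31  153.85] F [-0.8  0.6 -1.2] M [ 0.05 -0.08 -0.01] gap 13.7 ff 40.0 j [ 0.    0.45  1.43  0.    1.27 -1.11]
  twist -0.0003 (-0.0 deg) shift after twist [-0.012  0.001  0.678]
top [(0.62, array([295.6, 226.7,  35.9,  15.5]), array([577.,  48., 150.]))]
scene [(0.78, array([296.6, 225.2,  63.9,  32.7]), array([590.,  37., 150.]))]
[301.14914618 190.22261355] [273.34672896 215.45213826]
[301.14935237 244.40625642] [316.63080211 233.685096  ]
[273.91191232 217.27509781] [270.28591144 234.86775619]
[328.37757193 217.14637178] [316.46697636 214.33970115]
```

```bash
python3 - <<'E'
from h import *
im=cv2.imread('pics/s20.png'); g=cv2.cvtColor(im,cv2.COLOR_BGR2GRAY).astype(float)
u=np.array([np.cos(np.radians(153.9)),np.sin(np.radians(153.9))])
for s in(46.2,-46.2):
    p=proj('scene',np.r_[595.8+s*u[0],37.4+s*u[1],153]); x,y=np.round(p).astype(int); print('pred',p)
    w=g[y-9:y+10,x-12:x+13]; t=(w<45).astype(np.uint8); k,l,st,c=cv2.connectedComponentsWithStats(t)
    for i in range(1,k):
        if st[i,4]<3: continue
        m=cv2.dilate((l==i).astype(np.uint8),np.ones((3,3)))>0; wt=np.clip(100-w,0,None)*m; yy,xx=np.mgrid[:19,:25]
        c2=np.array([(wt*xx).sum(),(wt*yy).sum()])/wt.sum()+[x-12,y-9]; print(st[i,4],c2,plane('scene',c2,153))
E
```

```text
pred [302.48007497 234.03620253]
5 [303.13682678 233.51528384] [554.87718909  55.68719373 153.        ]
pred [286.57135777 212.37372147]
22 [297.90274949 206.75101833] [640.0494028  -13.28442602 153.        ]
```

Arrow tip measures within 2 mm of where it should be. Lower into the slots, checking force.

```bash
python3 -m jog '[[0,[-0.01,0,0.1],0],[0,[0,0,0.15],0],[0,[0,0,0.12],0],[0,[0,0,0.1],0],[0,[0,0,0],0]]' | grep -E "pos|wrist"; for i in 1 2 3; do python3 -m jog '[[0,[0,0,0.04],0],[0,[0,0,0.04],0],[0,[0,0,0],0]]' | grep -E "pos|wrist"; done
```

```text
eef_pos: [595.8, 37.5, 104.7]
wrist_force: [0.2, 0.5, -1.5]
eef_pos: [596.2, 37.5, 101.6]
wrist_force: [-0.3, 0.5, -2.6]
eef_pos: [596.1, 37.5, 97.5]
wrist_force: [-0.2, 0.1, -0.8]
eef_pos: [596.1, 37.5, 93.5]
wrist_force: [0.6, 0.4, -0.8]
```

```bash
for i in 1 2 3; do python3 -m jog '[[0,[0,0,0.025],0],[0,[0,0,0],0]]' | grep -E "pos|wrist"; done
```

```text
eef_pos: [596.2, 37.5, 92.4]
wrist_force: [-0.6, 0.0, -1.0]
eef_pos: [596.2, 37.5, 91.2]
wrist_force: [0.5, -0.1, -1.0]
eef_pos: [596.3, 37.4, 91.0]
wrist_force: [-3.5, -0.4, 7.9]
```

Seated: contact at reported 91.0, exactly as expected. Turn clockwise in small steps.

```bash
python3 -m jog '[[0,[0,0,0],0],[0,[0,0,0],0],[0,[0,0,0],0.02],[0,[0,0,0],0.02],[0,[0,0,0],0.02],[0,[0,0,0],0.02],[0,[0,0,0],0.02],[0,[0,0,0],0]]' 50 | grep -vE clock; python3 -c "
from h import *
go(596.2,37.2,91,116.5)"
```

```text
eef_pos: [596.5, 37.3, 91.0]
eef_rot: [-3.139, -0.003, 2.369]
wrist_force: [-3.7, -0.5, 6.8]
finger_gap: 13.6
finger_force: 50.0
t 53.00 pos [596.5  37.3  91. ] rot [-179.87   -0.18  135.73] F [-3.7 -0.5  6.8] M [-0.1   0.36  0.15] gap 13.6 ff 50.0 j [ 0.    0.48  1.47  0.    1.19 -0.8 ]
  twist 0.1068 (19.2 deg) shift after twist [-0.    -0.006 -0.   ]
```

```bash
python3 -m jog '[[0,[0,0,0],0.02],[0,[0,0,0],0.02],[0,[0,0,0],0.02],[0,[0,0,0],0.02],[0,[0,0,0],0.02],[0,[0,0,0],0.008],[0,[0,0,0],0],[0,[0,0,0],0]]' 50 | grep -vE clock; python3 - <<'E'
from h import *
go(596.2,37.2,91,116.5)
save('scene','s30.png'); im=cv2.imread('pics/s30.png'); g=cv2.cvtColor(im,cv2.COLOR_BGR2GRAY).astype(float)
u=lambda a:np.array([np.cos(np.radians(a)),np.sin(np.radians(a))])
p=proj('scene',np.r_[596.3+46.2*u(116.3)[0],37.3+46.2*u(116.3)[1],115]); x,y=np.round(p).astype(int); print('pred',p)
w=g[y-12:y+13,x-14:x+15]; t=(w<50).astype(np.uint8); k,l,st,c=cv2.connectedComponentsWithStats(t)
for i in range(1,k):
    if st[i,4]<3: continue
    m=cv2.dilate((l==i).astype(np.uint8),np.ones((3,3)))>0; wt=np.clip(100-w,0,None)*m; yy,xx=np.mgrid[:25,:29]
    c2=np.array([(wt*xx).sum(),(wt*yy).sum()])/wt.sum()+[x-14,y-12]; q=plane('scene',c2,115); d=q[:2]-[596.2,37.2]; print(st[i,4],c2,q.round(1),'r %.1f ang %.1f'%(np.hypot(*d),np.degrees(np.arctan2(d[1],d[0]))))
r=regions_of('scene','scoop'); print([(round(d['conf'],2),np.round(d['rect'])) for d in r[:2]])
E
```

```text
eef_pos: [596.3, 37.4, 91.0]
eef_rot: [-3.138, -0.002, 2.032]
wrist_force: [-5.3, -1.6, 7.7]
finger_gap: 13.2
finger_force: 50.1
t 53.80 pos [596.3  37.4  91. ] rot [-1.7980e+02 -1.4000e-01  1.1643e+02] F [-5.3 -1.6  7.7] M [-0.08  0.54  0.34] gap 13.2 ff 50.1 j [ 0.    0.48  1.47  0.    1.19 -0.46]
  twist -0.0004 (-0.1 deg) shift after twist [-0.003 -0.004  0.   ]
pred [285.35169132 254.75553587]
5 [286.7745098  254.21428571] [575.4  75.9 115. ] r 43.9 ang 118.2
11 [283.79849341 265.78531073] [550.4 105.3 115. ] r 82.0 ang 123.9
[(0.96, array([442., 261.,  99.,  42.]))]
```

The lid's arrow (118°) points at the dome mark (116.7°), with the lid seated, the spring torque felt and the grip at 50 N. The scoop stands in its place. Hand in.

```bash
python3 -c "
from cell import *
print(sign_off())"
```

```text
the job is handed in; nothing more can be done
None
```

I handed the job in at about 54 s. All six chunks are in the bowl, the empty scoop is back upright on the bench, and the lid is seated and held under a 50 N grip at the pulse mark; `sign_off()` returned no verdict. One risk: joint 6 was driven to its range limit (read 2.5537 against a stated 2.55).

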